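# Fit the tab spacer on the photocell stem of a street light

## Robot

A 6-joint arm with a two-finger parallel gripper is mounted at the origin on the work surface. World frame = base frame: x ahead of the robot, y to its left, z up, the work surface at z = 0. Lengths are in m, angles in degrees, forces in N, time in s.
With the tool pointing down it reaches from about 0.35 to 0.975 m from the base axis. Payload 7.1 kg.
Tool frame: the origin (TCP) lies at the very end of the fingers, on their centre line; the grasp point (between the pads) lies 19 mm behind it; z points along the fingers, y is the direction in which the jaws open and shut (so a half turn about z gives the same grasp; the last joint's range is limited). The gripper opens to 88 mm and grips with 3 to 60 N. Pads are 20 mm wide; open, the fingers measure 115 mm over their backs; the gripper's body (75 mm by 178 mm) begins 61 mm behind the grasp point.
Start: joints at [-77.75, 24.242, 93.386, -0, 62.372, -1.089], TCP at [0.144, -0.608, 0.2] pointing down, gripper open.
Joint ranges: [-172.04, 172.04], [-51.8, 120.97], [4.93, 147.93], [-75.15, 255.16], [6.16, 154.13], [-145.62, 145.62]. Speed limits (degrees/s): [136.94, 136.94, 172.46, 180, 180, 180].

## Interface

Orientations are given as a 3x3 rotation matrix whose columns are the frame's x, y, z axes.
In Python, from rig import arm gives the robot as it stands.
- The arm moves only by the tool jog_arm, never from a script. Its argument "deltas" is a list of rows, each a list of 7 numbers: the finger opening in m, from 0 to 0.0878, then the shift along the tool's x, y, z in m, then the turn, a rotation vector about the tool's x, y, z in rad. A call has 1 to 8 rows; each row shifts and turns the commanded pose from where the row before left it, along the tool's axes as they then stand; what a row does not reach is not made up. A row lasts 1/10 s, in which the tool goes at most 50 mm and 8.59 degrees, less where a joint would pass 70% of its speed; a pose out of reach is approached as far as the arm can. A call with a gripper value outside its range is refused whole. The fingers move at their own pace and stop on an object; the grip force is fixed at half the most. Time passes only in rows, so rows that do not move let the fingers close. It gives the time, the measured TCP pose, the force and the opening at its end, in the units of the state.
- arm.get_state(): the state, without advancing time (a new reading comes with each control period).
- arm.grab_frame(name): name is "side" or "top"; returns the picture (384x512x3 uint8, red, green, blue); there is no depth.
- arm.camera_params(name): a dict with "intrinsics" (3x3 intrinsics, pixels), "world_from_camera" (4x4, takes a point from camera to world coordinates). Camera axes: x right, y up, looking along -z (the intrinsics and any distortion apply to the point x, -y, -z); pixel columns grow to the right and rows downward; lengths in m; the calibration is good to about 2 mm. A picture is of the moment at which its call begins. camera_params takes no time and is no camera call.
- arm.close_job(): hands the job in, once; it reports no verdict.
Trained networks look in the newest picture that a camera, given by its name, has taken for a name from the list of things; names that differ only in an ending like _2 or _b are one class to them, and where a whole thing is asked for, a point or a joint stands for the part that bears it (a point fixed in the world has none). Each returns a list of dicts, best first, with "p" (0 to 1); they miss things now and then, are a little off and sometimes report something else, mostly with a low value. They report only what shows in the picture. A call takes as long as a camera call. They do not tell look-alikes from the thing itself.
- arm.spot_in(camera, label): "centre" ([x, y, z] in m, in world coordinates, good to about 4 mm: the middle of the surface that is visible of it).
- arm.tip_of(camera, label): "centre" ([x, y, z] in m, in world coordinates, good to about 4 mm: a listed point, or the origin of a listed thing).
The state is a dict: "time_s": time; "qpos": joint angles; "joint_vel": joint speeds; "tau": joint torques, N m; "tcp_pos": TCP position; "tool_rot": TCP orientation; "contact_force": force on the tool from outside, world axes, zero at the start; "moment": the same for the moment, N m; "opening": opening from 0.0 (shut) to 1.0 (fully open).
Only numpy, scipy, OpenCV 4.12 (cv2) and the standard library are available. Lean on these libraries where they do the work, as an engineer would, in place of code of your own. Each camera call takes 0.05 s, during which the arm holds its last target.

## Task

The street light lies lens up on the bench: turn the wing latch of its gear cover a quarter turn to release it and swing the cover up on its hinge until it stands open, upright or beyond. Then take the spacer with the tab in its bore from the mat, put it over the threaded end of the stem inside the compartment and turn it until its tab drops into the keyway and it lies flat on its seat, ready for the nut; let go of it and leave the plain spacer, the nut and the screwdriver where they lie.

Things in the scene. Friction and masses are not known exactly. Their poses are not given: they have to be found in the camera images.
- luminaire: dark grey cast street light, 710 mm long, 270 mm wide, fixed lens up in a low wooden cradle. Origin on the bench under the stem axis; z up, y along the light towards the white LED lens, x across it. Lens end (y +124 to +494 mm) 120 mm high over the bench; round pole socket at the other end (y -117 to -220 mm) 118 mm high.
- compartment (a point): floor of the gear compartment at the stem axis, 50 mm above the bench, axes as the luminaire's. Inner walls at x -125 and +115, y -112 and +112 mm; the rim is 62 mm above the floor. A white driver box 28 mm high fills x -123 to -85 mm; a terminal block 18 mm high stands at x above 93, y 50 to 100 mm; a strike lip at the rim reaches in to y -88 mm.
- cover (a joint): hinge of the gear cover, rad: 0 closed (at the start), 1.57 upright, stop at 1.9. Flat dark grey plate 256 mm (x) by 236 mm, 6 mm thick; hinge at the lens side along the luminaire's x, free edge 236 mm from it at the pole end; swings up and over towards the lens. Stiff friction hinge: stays where it is left; lifting it at the latch takes 4 to 8 N.
- cover_hinge (a point): middle of the hinge line, at x 0, y +118 mm of the luminaire and 112 mm above the bench, level with the cover's underside. It turns with the cover; at cover angle 0 its axes are the luminaire's.
- latch (a joint): quarter-turn wing latch on the cover, rad: 0 locked, opens anticlockwise seen from outside (from above when shut), stop at 1.57. Starts between 0 and 0.15. A cam under the cover holds it shut until the latch is beyond about 1.2. Light friction (0.06 N m): stays where it is left.
- latch_wing (a point): middle of the latch's grip, on its axis, 16 mm above the cover's outer face, 193 mm from the hinge line, 43 mm from the free edge, 134 mm over the bench when shut. Black wing 40 mm along the point's x, 12 mm thick along its y, top 11 mm above this point; a 34 mm disc 11 mm below it. z: latch axis, out of the cover. Locked, the wing lies parallel to the hinge; released, at right angles to it.
- socket: photocell socket fixed in the compartment floor: black flange, 56 mm diameter, and upright steel stem. Origin on the stem axis at the flange's top face (the spacer's seat), 60 mm above the bench. Above the seat: keyed land 26 mm diameter, 10 mm high, then a threaded end 16 mm diameter up to 38 mm. Keyway: slot 8 mm wide in the land, full height, on the side of the body's +x, at any yaw.
- tab_spacer: loose steel ring lying on the mat: outside 46 mm, bore 28 mm, 12 mm high, 0.07 to 0.14 kg. In its bore a square tab 6 mm wide and as high as the ring reaches in to 9 mm from the axis, on the side of the body's +x. It passes the threaded end at any angle; the tab rests on the keyed land until it is over the keyway. Origin: centre of its underside. Which place on the mat varies.
- plain_spacer: bystander: steel ring of the same 46 mm outside, 28 mm bore and 12 mm height but without a tab, loose on the mat. Origin: centre of its underside.
- nut: bystander: steel hexagon nut, 36 mm across flats, 13 mm high, loose on the mat. Origin: centre of its underside.
- mat: black rubber mat 300 by 120 mm, 3 mm thick, fixed on the bench to the right of the light; the three loose parts lie on it about 90 mm apart in a row along its x. Origin: centre of its underside. A fixed blue screw bin, 60 mm high, stands on the bench about 0.2 m beyond its far end.
- screwdriver: bystander: loose hand screwdriver, 200 mm long, 26 mm thick, on the bench to the right of the mat; origin at its middle.
Mind the look-alikes: they are no part of the job. Leave any orange or yellow look-alike of the tab_spacer alone.

How it is judged (in metres and radians):
On the way, in this order (a step that is already met when the one before it is completed fails the run):
1. the latch is turned to release the cover (value of joint latch above 1.2 rad), for 0.1 s.
2. the cover stands open, upright or beyond (value of joint cover above 1.45 rad), for 0.2 s.
3. the tab spacer is around the stem (horizontal distance between tab_spacer and socket below 0.006 m and z of tab_spacer in the frame of socket below 0.03 m), for 0.1 s.
At the end, for the whole second after the job is handed in: Cover open at 1.45 rad or more; tab spacer still and flat on its seat with its tab in the keyway (underside within 2 mm of the seat, centred within 3 mm, level within 0.08 rad); plain spacer and nut moved less than 20 mm, screwdriver less than 30 mm (value of joint cover above 1.45 rad and horizontal distance between tab_spacer and socket below 0.003 m and z of tab_spacer in the frame of socket below 0.002 m and angle between the z axis of tab_spacer and the z axis of socket, either way round below 0.08 rad and linear speed of tab_spacer below 0.02 m/s and distance of each of plain_spacer, nut from where it was at the start of the episode below 0.02 m and distance of screwdriver from where it was at the start of the episode below 0.03 m); the robot touches nothing.
It fails at once if the plain spacer or the nut is disturbed (moved more than 20 mm) (distance of any of plain_spacer, nut from where it was at the start of the episode above 0.02 m).
It fails at once if the screwdriver is knocked away (moved more than 30 mm) (distance of screwdriver from where it was at the start of the episode above 0.03 m).
It also fails if it takes over 72 s, if anything falls off the work surface, if the arm or the gripper's body presses on something with over 40 N, if the wrist force passes 120 N, or if a joint passes its speed limit or range.

## Working session

There is one attempt and no reset: what is moved stays moved. The work goes in short steps, Python scripts to look and compute and a tool call to move; the robot and the scene stay as the last step left them, time stands still between calls to the robot, and variables do not carry over. Pictures are saved under pics/ and viewed, and the job is handed in when it is done.

Besides the shell and the picture viewer there is one more tool, called after "Emit:" as name(argument=value, ...) on one line, values as JSON. jog_arm: Moves the arm, as the interface text tells. Its arguments: {"type":"object","properties":{"deltas":{"type":"array","items":{"type":"array","items":{"type":"number"}}}},"required":["deltas"]}

```bash
ls; mkdir -p pics; python3 - <<'E'
from rig import arm
import cv2,numpy as np
np.set_printoptions(precision=4,suppress=True)
print(arm.get_state())
for c in ("side","top"):
    f=arm.grab_frame(c); cv2.imwrite(f"pics/{c}0.png",f[:,:,::-1])
    p=arm.camera_params(c); print(c,p)
    for l in ("latch_wing","cover_hinge","tab_spacer","plain_spacer","nut","mat","screwdriver","luminaire","compartment"):
        try: print(l,[(np.round(d["centre"],4),round(d["p"],2)) for d in arm.tip_of(c,l)])
        except Exception as e: print(l,e)
print(arm.get_state()["time_s"])
E
```

```text
pics
{'time_s': 0.0, 'qpos': array([-77.7511,  24.2836,  93.4319,  -0.0024,  62.373 ,  -1.0889]), 'joint_vel': array([ 0.1218, -0.0107,  0.0502, -0.0105,  0.0098,  0.0523]), 'tau': array([ -0.0005, -54.4625, -27.3668,   0.0645,   0.0229,  -0.0001]), 'tcp_pos': array([ 0.1441, -0.6076,  0.199 ]), 'tool_rot': array([[ 0.973 ,  0.2307, -0.0004],
       [ 0.2307, -0.973 ,  0.0015],
       [-0.    , -0.0015, -1.    ]]), 'contact_force': array([-0.6375,  1.2245,  0.3665]), 'moment': array([-0.0254,  0.0108, -0.0173]), 'opening': 0.9992736711580272}
side {'intrinsics': array([[480.5571,   0.    , 256.586 ],
       [  0.    , 480.5571, 186.7236],
       [  0.    ,   0.    ,   1.    ]]), 'world_from_camera': array([[ 0.9968,  0.0365, -0.0715,  0.3832],
       [-0.0779,  0.6568, -0.7501, -1.0023],
       [ 0.0196,  0.7532,  0.6575,  0.87  ],
       [ 0.    ,  0.    ,  0.    ,  1.    ]])}
latch_wing [(array([ 0.5393, -0.0311,  0.1337]), 0.63)]
cover_hinge [(array([0.5676, 0.1607, 0.1104]), 0.56)]
tab_spacer [(array([ 0.4308, -0.2821,  0.0002]), 0.78), (array([ 0.4513, -0.4181, -0.0021]), 0.75),
[... 636 characters left out ...]
0028,  0.0331, -0.1156],
       [ 0.0332,  0.1203,  0.9922,  1.0577],
       [ 0.    ,  0.    ,  0.    ,  1.    ]])}
latch_wing [(array([ 0.5386, -0.0238,  0.1369]), 0.73), (array([ 0.5208, -0.2796,  0.0037]), 0.38)]
cover_hinge [(array([0.5661, 0.1576, 0.1108]), 0.92), (array([ 0.5115, -0.482 ,  0.002 ]), 0.39)]
tab_spacer [(array([ 0.4297, -0.2819,  0.0055]), 0.62), (array([ 0.445 , -0.4143, -0.0001]), 0.54), (array([ 0.2984, -0.3216,  0.0023]), 0.51)]
plain_spacer [(array([ 0.6051, -0.2929,  0.0047]), 0.73)]
nut [(array([ 0.5179, -0.2733,  0.0023]), 0.54)]
mat [(array([ 0.5225, -0.2796,  0.0032]), 0.65)]
screwdriver []
luminaire [(array([0.556 , 0.0469, 0.0018]), 0.81)]
compartment []
1.0
```

View images.

View pics/side0.png

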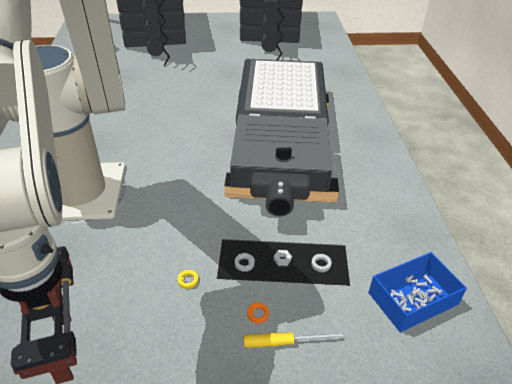

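View pics/top0.png

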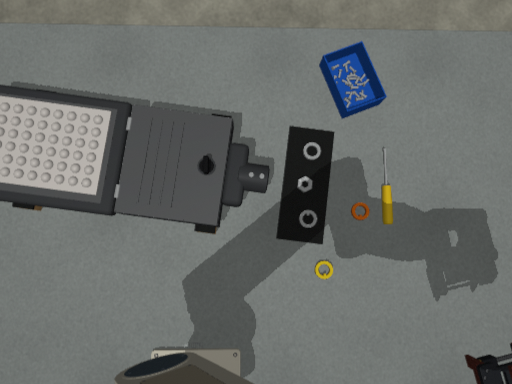

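```bash
python3 - <<'E'
import cv2
a=cv2.imread("pics/side0.png");b=cv2.imread("pics/top0.png")
print(a.shape)
cv2.imwrite("pics/side0c.png",cv2.resize(a[190:380,170:400],None,fx=3.4,fy=3.1,interpolation=cv2.INTER_CUBIC)[:600])
cv2.imwrite("pics/top0c.png",cv2.resize(b[80:240,180:420],None,fx=3.3,fy=3.3,interpolation=cv2.INTER_CUBIC))
E
```

```text
(384, 512, 3)
```

```bash
python3 - <<'E'
import cv2
a=cv2.imread("pics/side0.png");b=cv2.imread("pics/top0.png")
A=cv2.resize(a[240:285,215:350],None,fx=5.8,fy=5.8,interpolation=cv2.INTER_CUBIC)
B=cv2.resize(cv2.rotate(b[125:245,275:335],cv2.ROTATE_90_COUNTERCLOCKWISE),None,fx=5,fy=5,interpolation=cv2.INTER_CUBIC)
cv2.imwrite("pics/c1.png",A);cv2.imwrite("pics/c2.png",B)
cv2.imwrite("pics/c3.png",cv2.resize(b[135:195,175:275],None,fx=7,fy=7,interpolation=cv2.INTER_CUBIC))
E
```

```text
(no output)
```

View pics/c1.png

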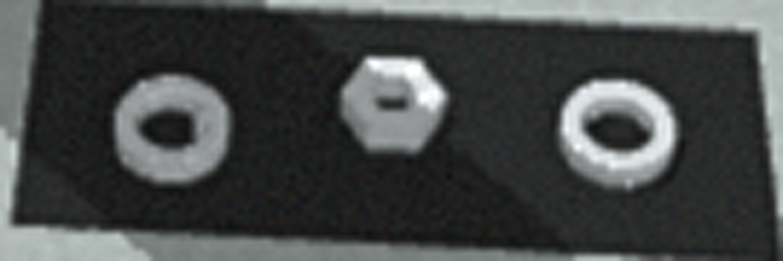

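View pics/c2.png

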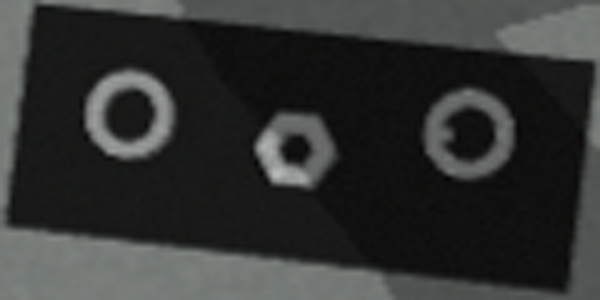

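View pics/c3.png

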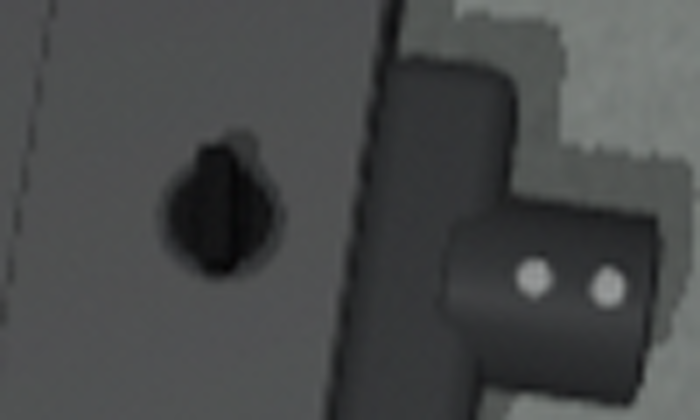

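```bash
cat > h.py <<'E'
from rig import arm
import numpy as np, cv2
np.set_printoptions(precision=4,suppress=True)
def ray(c,uv):
    p=arm.camera_params(c);K=np.array(p["intrinsics"]);T=np.array(p["world_from_camera"])
    d=np.linalg.inv(K)@[uv[0],uv[1],1]; d=np.array([d[0],-d[1],-d[2]])
    d=T[:3,:3]@d; return T[:3,3],d/np.linalg.norm(d)
def at_z(c,uv,z):
    o,d=ray(c,uv); return o+d*(z-o[2])/d[2]
def tri(u1,u2,c1="side",c2="top"):
    o1,d1=ray(c1,u1);o2,d2=ray(c2,u2)
    t=np.linalg.lstsq(np.stack([d1,-d2],1),o2-o1,rcond=None)[0]
    a=o1+t[0]*d1;b=o2+t[1]*d2; return (a+b)/2,np.linalg.norm(a-b)
def proj(c,P):
    p=arm.camera_params(c);K=np.array(p["intrinsics"]);T=np.array(p["world_from_camera"])
    q=T[:3,:3].T@(np.asarray(P)-T[:3,3]); q=K@[q[0],-q[1],-q[2]]; return q[:2]/q[2]
def snap(c,name,box=None,s=1):
    f=arm.grab_frame(c)[:,:,::-1]
    cv2.imwrite("pics/full_"+name,f)
    if box: f=f[box[1]:box[3],box[0]:box[2]]
    f=cv2.resize(f,None,fx=s,fy=s,interpolation=cv2.INTER_CUBIC); cv2.imwrite("pics/"+name,f)
E
python3 - <<'E'
import cv2,sys
sys.path.insert(0,'.')
from h import *
b=cv2.imread("pics/top0.png");a=cv2.imread("pics/side0.png")
cv2.imwrite("pics/c4.png",cv2.resize(b[95:235,100:280],None,fx=4.2,fy=4.2,interpolation=cv2.INTER_CUBIC))
cv2.imwrite("pics/c5.png",cv2.resize(a[105:220,215:350],None,fx=5,fy=5,interpolation=cv2.INTER_CUBIC))
print(tri((172/5.8+215,130/5.8+240),(275+135/5,245-470/5)))
E
```

```text
(array([ 0.5114, -0.2759,  0.0364]), np.float64(0.17285942647543193))
```

View pics/c4.png

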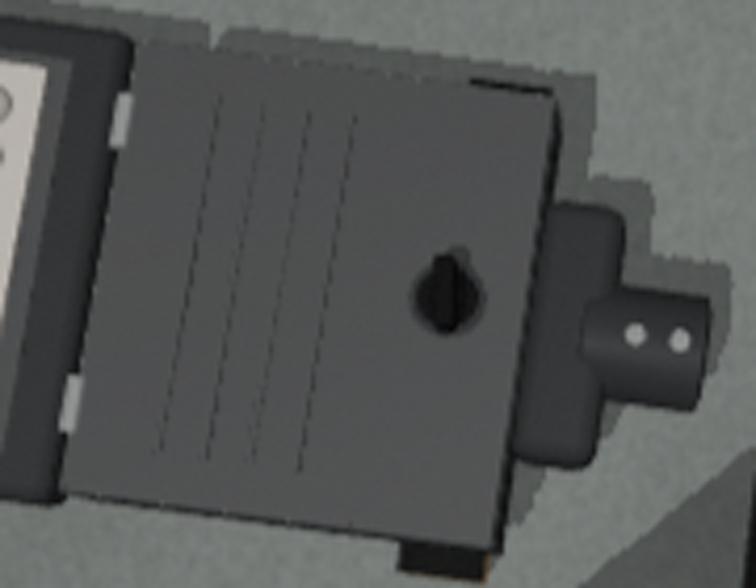

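View pics/c5.png

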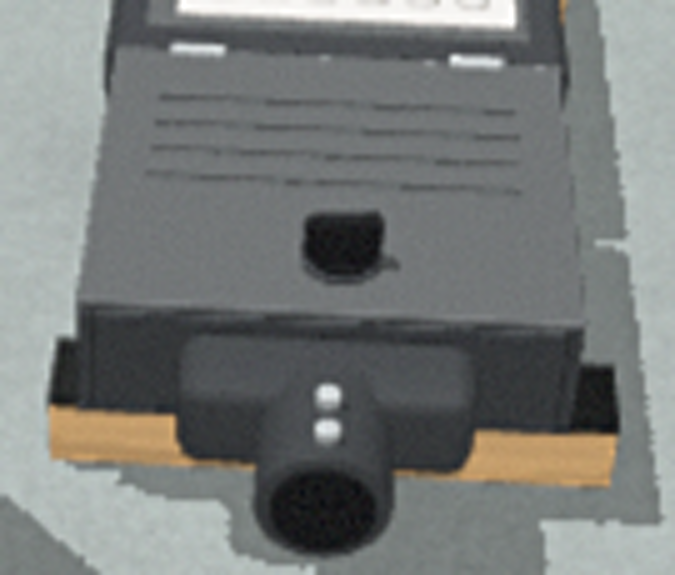

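```bash
python3 - <<'E'
from h import *
print("spacer",tri((172/5.8+215,130/5.8+240),(308,219)), at_z("top",(308,219),.015))
print("tab top",at_z("top",(335-135/5,125+447/5),.015), "side tab",at_z("side",(200/5.8+215,128/5.8+240),.015),at_z("side",(172/5.8+215,130/5.8+240),.015))
f=lambda x,y:(100+x/4.2,95+y/4.2); g=lambda x,y:(215+x/5,105+y/5)
def yaw(a,b): d=a-b; return np.degrees(np.arctan2(d[1],d[0]))
for p,q in (((220,95),(162,452)),((263,105),(208,458)),((310,112),(253,460)),((355,118),(300,470)),((556,95),(495,545))):
    print(yaw(at_z("top",f(*p),.118),at_z("top",f(*q),.118)))
for p,q in (((512,112),(165,97)),((518,137),(160,123)),((515,163),(155,148)),((518,190),(150,173)),((582,325),(80,302))):
    print("s",yaw(at_z("side",g(*p),.118),at_z("side",g(*q),.118)))
print("corner",at_z("top",f(556,95),.118),at_z("top",f(495,545),.118),at_z("side",g(582,325),.118),at_z("side",g(80,302),.118))
print("wing", tri(g(344,214),f(444,292)), yaw(at_z("top",f(447,258),.145),at_z("top",f(447,330),.145)), yaw(at_z("side",g(382,213),.145),at_z("side",g(305,214),.145)))
E
```

```text
spacer (array([ 0.4282, -0.2803,  0.0053]), np.float64(0.0014405815904861203)) [ 0.4268 -0.2787  0.015 ]
tab top [ 0.4386 -0.2789  0.015 ] side tab [ 0.4395 -0.288   0.015 ] [ 0.4284 -0.2883  0.015 ]
-7.2193186664728195
-7.038369808932591
-7.66515923203725
-7.441738764862553
-7.11603194401107
s -7.199950344836933
s -6.760457171095441
s -6.996337338972051
s -7.418007435699546
s -7.253196259536964
corner [ 0.6585 -0.0876  0.118 ] [ 0.4066 -0.0562  0.118 ] [ 0.6562 -0.0916  0.118 ] [ 0.4074 -0.06    0.118 ]
wing (array([ 0.5417, -0.0292,  0.1445]), np.float64(0.0021798683091104744)) 0.7898289716584751 -1.7029068286738096
```

Emit:
jog_arm(deltas=[[0.0878,0.01,-0.01,-0.03,0,0,0],[0.0878,0.03,-0.0277,-0.03,0,0,0],[0.0878,0.03,-0.0277,-0.02,0,0,0],[0.0878,0.03,-0.0277,0,0,0,0],[0.0878,0.03,-0.0277,0,0,0,0],[0.0878,0.03,-0.0277,0,0,0,0],[0.0878,0.03,-0.0277,0,0,0,0],[0.0878,0.03,-0.0277,0,0,0,0]])

```text
time_s: 1.8
tcp_pos: [0.3116, -0.358, 0.2796]
tool_rot: [[0.973, 0.23, 0.0], [0.23, -0.973, -0.0], [0.0, 0.001, -1.0]]
contact_force: [0.5, -0.3, -0.3]
opening: 1.0
```

Emit:
jog_arm(deltas=[[0.06,0.03,-0.0277,0,0,0,0],[0.06,0.03,-0.0277,0,0,0,0],[0.06,0.03,-0.0277,0,0,0,0],[0.06,0.03,-0.0277,0,0,0,0],[0.06,0.03,-0.0277,0,0,0,0],[0.06,0.03,-0.0277,0,0,0,0],[0.06,0,0,0,0,0,0.14],[0.06,0,0,0,0,0,0.14]])

```text
time_s: 2.6
tcp_pos: [0.4484, -0.1548, 0.2794]
tool_rot: [[0.999, -0.05, 0.0], [-0.05, -0.999, -0.0], [0.0, 0.0, -1.0]]
contact_force: [-0.2, -0.1, 0.6]
opening: 0.684
```

Emit:
jog_arm(deltas=[[0.06,0.0213,-0.0324,0,0,0,0],[0.06,0.0213,-0.0324,0,0,0,0],[0.06,0.0213,-0.0324,0,0,0,0],[0.06,0.0213,-0.0324,0,0,0,0],[0.06,0,0,0.045,0,0,0],[0.06,0,0,0.045,0,0,0],[0.06,0,0,0,0,0,0]])

```text
time_s: 3.3
tcp_pos: [0.5348, -0.03, 0.1843]
tool_rot: [[0.999, -0.046, -0.011], [-0.046, -0.999, 0.001], [-0.011, -0.0, -1.0]]
contact_force: [-0.5, -0.5, -0.4]
opening: 0.684
```

```bash
python3 - <<'E'
from h import *
print(arm.get_state()["tcp_pos"])
snap("side","s1.png",(215,40,350,200),3.7)
snap("top","t1.png",(100,95,280,235),4.2)
E
```

```text
[ 0.5348 -0.03    0.1843]
```

View pics/s1.png

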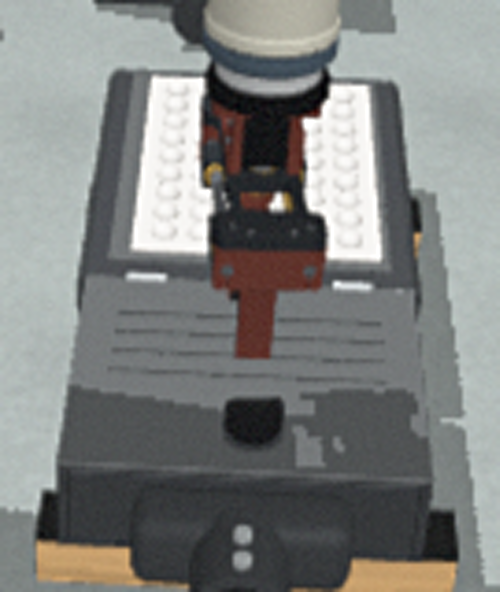

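View pics/t1.png

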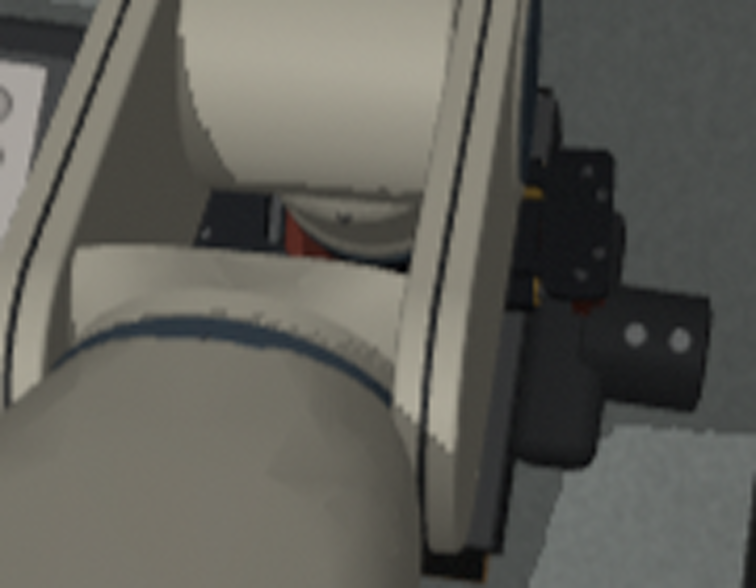

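Emit:
jog_arm(deltas=[[0.06,0.005,0,0,0,0,0],[0.06,0,0,0.025,0,0,0],[0.06,0,0,0.025,0,0,0],[0.06,0,0,0.006,0,0,0],[0.06,0,0,0,0,0,0]])

```text
time_s: 3.9
tcp_pos: [0.5447, -0.0312, 0.1344]
tool_rot: [[0.999, -0.048, 0.001], [-0.048, -0.999, -0.0], [0.001, 0.0, -1.0]]
contact_force: [-0.6, -0.1, 0.7]
opening: 0.686
```

Emit:
jog_arm(deltas=[[0.06,-0.0045,0,0.004,0,0,0],[0.06,0,0,0.003,0,0,0],[0.0,0,0,0,0,0,0],[0.0,0,0,0,0,0,0],[0.0,0,0,0,0,0,0],[0.0,0,0,0,0,0,0]])

```text
time_s: 4.5
tcp_pos: [0.5396, -0.0307, 0.1266]
tool_rot: [[0.999, -0.047, 0.0], [-0.047, -0.999, -0.0], [0.0, 0.0, -1.0]]
contact_force: [-0.7, -0.7, -0.5]
opening: 0.352
```

Emit:
jog_arm(deltas=[[0.0,0,0,0,0,0,0],[0.0,0,0,0,0,0,0],[0.0,0,0,0,0,0,0],[0.0,0,0,0,0,0,0],[0.0,0,0,0,0,0,0]])

```text
time_s: 5.0
tcp_pos: [0.5395, -0.0307, 0.1264]
tool_rot: [[0.999, -0.047, -0.0], [-0.047, -0.999, 0.0], [-0.0, -0.0, -1.0]]
contact_force: [0.3, -0.4, -0.3]
opening: 0.004
```

```bash
python3 - <<'E'
from h import *
snap("side","s2.png",(215,40,350,200),3.7)
snap("top","t2.png",(100,95,280,235),4.2)
E
```

```text
(no output)
```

View pics/s2.png

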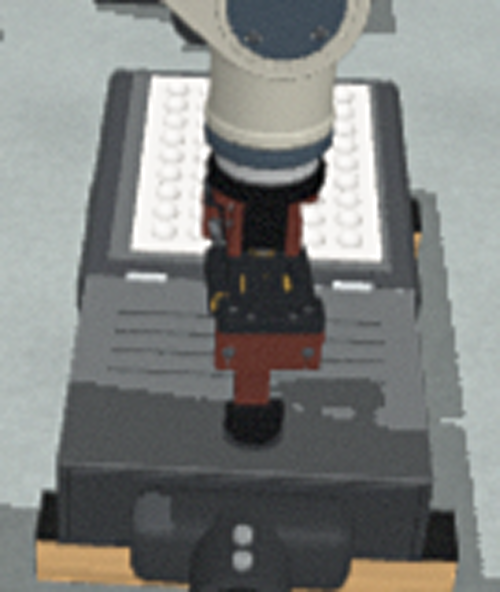

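View pics/t2.png

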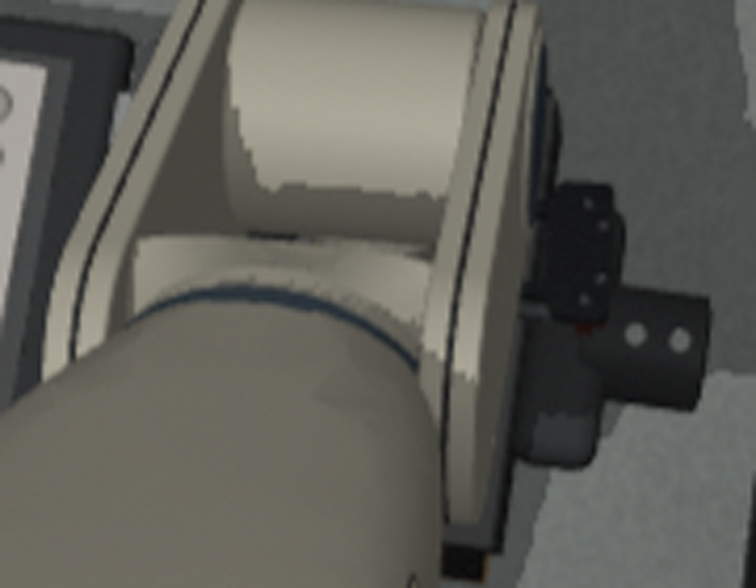

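```bash
python3 - <<'E'
from h import *
for P in ((.5395,-.0307,.1264),(.5395,-.0307,.145)):
    q=proj("side",P); print(q,(q-[215,40])*3.7)
f=cv2.imread("pics/full_s2.png")[125:170,260:310]
cv2.imwrite("pics/s2z.png",cv2.resize(f,None,fx=12,fy=12,interpolation=cv2.INTER_CUBIC))
f=cv2.imread("pics/side0.png")[125:170,260:310]
cv2.imwrite("pics/s0z.png",cv2.resize(f,None,fx=12,fy=12,interpolation=cv2.INTER_CUBIC))
E
```

```text
[282.2028 153.9774] [248.6505 421.7163]
[282.6046 148.1148] [250.137  400.0247]
```

View pics/s2z.png

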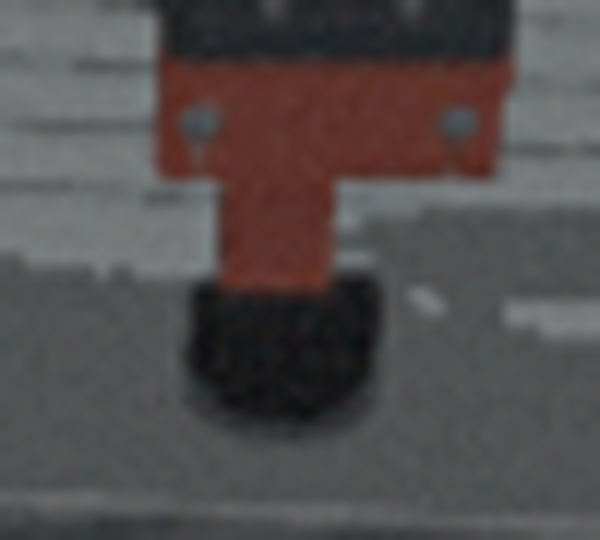

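View pics/s0z.png

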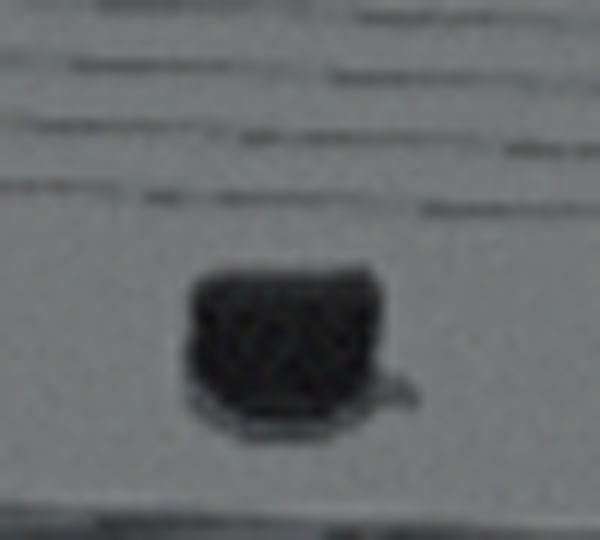

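```bash
python3 - <<'E'
from h import *
for P in ((.5348,-.06,.1843),(.5348,0,.1843),(.5348,-.073,.1843)):
    q=proj("side",P); print(q,(q-[215,40])*3.7)
print(proj("side",(.5395,-.0307-.013,.1264)))
s=arm.get_state();print(s["opening"],s["tcp_pos"],s["contact_force"],s["moment"])
f=cv2.imread("pics/full_s1.png")[95:165,250:315]
cv2.imwrite("pics/s1z.png",cv2.resize(f,None,fx=8.5,fy=8.5,interpolation=cv2.INTER_CUBIC))
E
```

```text
[283.0057 142.3348] [251.621  378.6387]
[280.176  128.3759] [241.151 326.991]
[283.6478 145.5021] [253.9967 390.3578]
[282.8067 157.0809]
0.0031637479587826407 [ 0.5394 -0.0308  0.1264] [ 0.5941 -0.3691 -0.8971] [0.0263 0.0443 0.0356]
```

View pics/s1z.png

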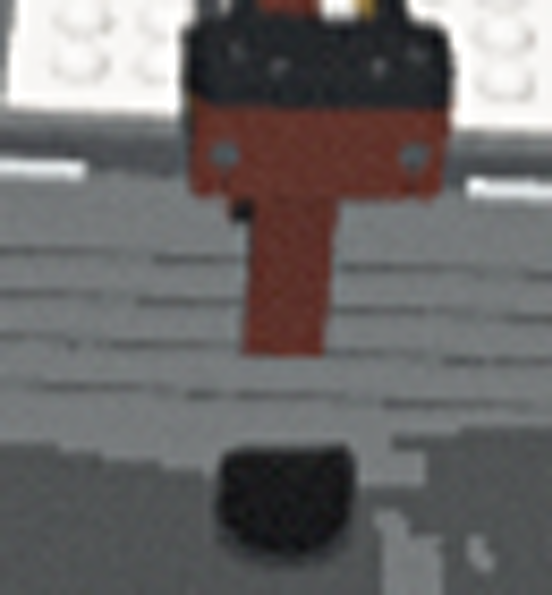

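```bash
python3 - <<'E'
from h import *
t=np.array([.1441,-.6076,.199]);y=np.array([.2307,-.973,0]);x=np.array([.973,.2307,0])
f=cv2.imread("pics/side0.png")[230:384,0:130].copy()
f=cv2.resize(f,None,fx=4,fy=4,interpolation=cv2.INTER_CUBIC)
for s in (-.044,.044):
  for w in (-.01,.01):
    q=(proj("side",t+s*y+w*x)-[0,230])*4; print(q); cv2.circle(f,tuple(int(v) for v in q),4,(0,255,0),-1)
cv2.imwrite("pics/c6.png",f)
E
```

```text
[243.1164 414.5191]
[296.693  401.2023]
[246.8312 623.6792]
[305.2471 607.6846]
```

View pics/c6.png

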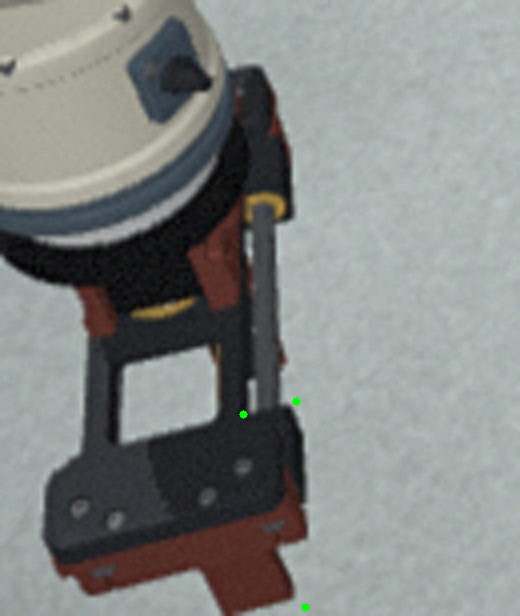

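Emit:
jog_arm(deltas=[[0.05,0,0,0,0,0,0],[0.05,0,0,0,0,0,0],[0.05,0,0,0,0,0,0],[0.05,0,0,0,0,0,0],[0.05,0,0,0,0,0,0]])

```text
time_s: 5.6
tcp_pos: [0.5394, -0.0308, 0.1264]
tool_rot: [[0.999, -0.047, -0.0], [-0.047, -0.999, -0.0], [-0.0, 0.0, -1.0]]
contact_force: [-0.2, -0.2, 0.4]
opening: 0.422
```

Emit:
jog_arm(deltas=[[0.05,0,0,0.003,0,0,0],[0.05,0,0,0.003,0,0,0],[0.05,0,0,0,0,0,0]])

```text
time_s: 5.9
tcp_pos: [0.539, -0.0308, 0.1198]
tool_rot: [[0.999, -0.047, -0.001], [-0.047, -0.999, 0.0], [-0.001, -0.0, -1.0]]
contact_force: [0.5, -0.8, 0.7]
opening: 0.568
```

```bash
python3 - <<'E'
from h import *
snap("side","s3.png",(250,95,315,165),8.5)
print(arm.tip_of("side","latch_wing"))
E
```

```text
[{'centre': [0.5378, -0.0304, 0.1358], 'p': 0.55}]
```

View pics/s3.png

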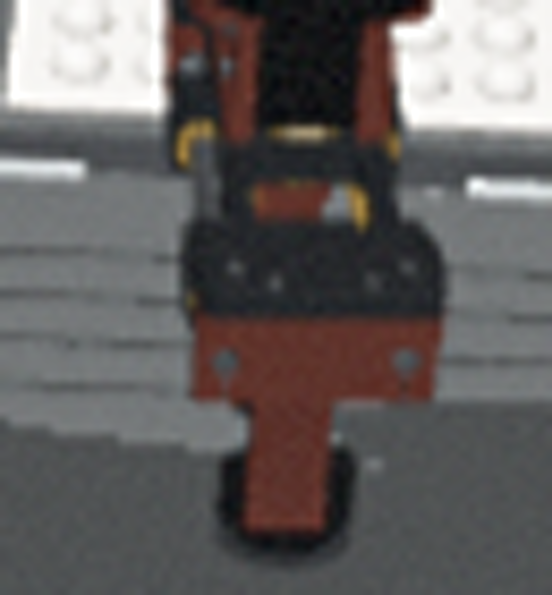

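Emit:
jog_arm(deltas=[[0.05,0,0,0.003,0,0,0],[0.05,0,0,0.003,0,0,0],[0.05,0,0,0,0,0,0]])

```text
time_s: 6.3
tcp_pos: [0.5391, -0.0307, 0.1139]
tool_rot: [[0.999, -0.047, -0.001], [-0.047, -0.999, 0.0], [-0.001, -0.0, -1.0]]
contact_force: [0.5, 0.1, -0.5]
opening: 0.572
```

Emit:
jog_arm(deltas=[[0.05,0,0,0.003,0,0,0],[0.05,0,0,0.003,0,0,0],[0.05,0,0,0,0,0,0]])

```text
time_s: 6.6
tcp_pos: [0.5391, -0.0307, 0.1079]
tool_rot: [[0.999, -0.047, -0.001], [-0.047, -0.999, 0.0], [-0.001, -0.0, -1.0]]
contact_force: [-0.6, 0.5, -0.6]
opening: 0.568
```

Emit:
jog_arm(deltas=[[0.0,0,0,0,0,0,0],[0.0,0,0,0,0,0,0],[0.0,0,0,0,0,0,0],[0.0,0,0,0,0,0,0],[0.0,0,0,0,0,0,0],[0.0,0,0,0,0,0,0],[0.0,0,0,0,0,0,0]])

```text
time_s: 7.3
tcp_pos: [0.5397, -0.0294, 0.1085]
tool_rot: [[0.999, -0.048, 0.0], [-0.048, -0.999, 0.002], [0.0, -0.002, -1.0]]
contact_force: [-0.4, 8.3, -0.2]
opening: 0.133
```

Emit:
jog_arm(deltas=[[0.0,0,-0.002,0,0,0,-0.1],[0.0,0,0,0,0,0,-0.13],[0.0,0,0,0,0,0,-0.13],[0.0,0,0,0,0,0,-0.13],[0.0,0,0,0,0,0,0]])

```text
time_s: 7.8
tcp_pos: [0.5401, -0.0308, 0.1085]
tool_rot: [[0.902, 0.433, 0.001], [0.433, -0.902, -0.003], [-0.0, 0.003, -1.0]]
contact_force: [0.1, -10.8, -1.4]
opening: 0.132
```

Emit:
jog_arm(deltas=[[0.0,0.0033,0.0024,0,0,0,0],[0.0,0,0,0,0,0,-0.13],[0.0,0,0,0,0,0,-0.13],[0.0,0,0,0,0,0,-0.13],[0.0,0,0,0,0,0,0]])

```text
time_s: 8.3
tcp_pos: [0.5409, -0.0317, 0.1084]
tool_rot: [[0.669, 0.743, -0.005], [0.743, -0.669, -0.003], [-0.006, -0.002, -1.0]]
contact_force: [-9.1, -12.5, 9.2]
opening: 0.135
```

Emit:
jog_arm(deltas=[[0.0,-0.0032,0,0,0,0,0],[0.0,0,0.0005,0,0,0,-0.13],[0.0,0,0.0005,0,0,0,-0.13],[0.0,0,0.0005,0,0,0,-0.13],[0.0,0,0,0,0,0,-0.13],[0.0,0,0,0,0,0,0]])

```text
time_s: 8.9
tcp_pos: [0.5424, -0.0327, 0.1085]
tool_rot: [[0.215, 0.977, -0.0], [0.977, -0.215, 0.0], [-0.0, -0.0, -1.0]]
contact_force: [-1.6, -0.6, 3.0]
opening: 0.133
```

Emit:
jog_arm(deltas=[[0.0,0,0,0,0,0,-0.07],[0.0,0,0,0,0,0,0],[0.0,0.0006,0,-0.0118,0,-0.06,0],[0.0,0.0006,0,-0.0118,0,-0.06,0],[0.0,0.0006,0,-0.0118,0,-0.06,0],[0.0,0,0,0,0,0,0]])

```text
time_s: 9.5
tcp_pos: [0.5429, -0.0299, 0.1445]
tool_rot: [[0.147, 0.989, -0.028], [0.972, -0.149, -0.183], [-0.185, 0.0, -0.983]]
contact_force: [-4.3, -10.6, 4.8]
opening: 0.135
```

```bash
python3 - <<'E'
from h import *
snap("side","s4.png",(205,50,355,210),3.7)
E
```

```text
(no output)
```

View pics/s4.png

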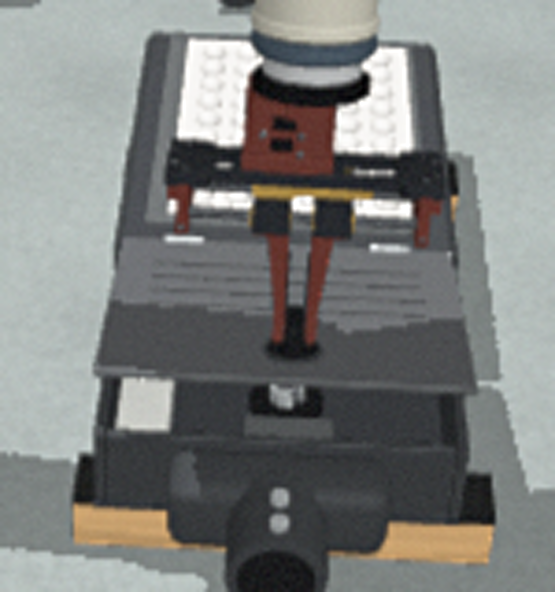

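Emit:
jog_arm(deltas=[[0.0,-0.001,0,-0.0118,0,-0.06,0],[0.0,0,0,-0.0118,0,-0.06,0],[0.0,0,0,-0.0118,0,-0.06,0],[0.0,0,0,-0.0118,0,-0.06,0],[0.0,0,0,0,0,0,0]])

```text
time_s: 10.05
tcp_pos: [0.5446, -0.017, 0.1894]
tool_rot: [[0.136, 0.989, -0.061], [0.902, -0.149, -0.406], [-0.41, 0.0, -0.912]]
contact_force: [-3.3, -3.5, 2.8]
opening: 0.134
```

Emit:
jog_arm(deltas=[[0.0,0.0001,0,-0.0157,0,-0.08,0],[0.0,0.0001,0,-0.0157,0,-0.08,0],[0.0,0.0001,0,-0.0157,0,-0.08,0],[0.0,0.0001,0,-0.0157,0,-0.08,0],[0.0,0,0,0,0,0,0]])

```text
time_s: 10.55
tcp_pos: [0.5489, 0.0159, 0.2421]
tool_rot: [[0.108, 0.989, -0.101], [0.729, -0.148, -0.669], [-0.676, -0.001, -0.737]]
contact_force: [-5.4, 0.0, 4.1]
opening: 0.132
```

Emit:
jog_arm(deltas=[[0.0,0.0002,0,-0.0157,0,-0.08,0],[0.0,0.0002,0,-0.0157,0,-0.08,0],[0.0,0.0002,0,-0.0157,0,-0.08,0],[0.0,0.0002,0,-0.0157,0,-0.08,0],[0.0,0,0,0,0,0,0]])

```text
time_s: 11.05
tcp_pos: [0.5551, 0.0632, 0.2815]
tool_rot: [[0.07, 0.989, -0.132], [0.481, -0.149, -0.864], [-0.874, -0.003, -0.486]]
contact_force: [-8.8, 3.0, 3.6]
opening: 0.135
```

```bash
python3 - <<'E'
from h import *
print(arm.get_state()["qpos"])
E
```

```text
[ 29.3473  35.5949  87.1013 -44.5258 100.9955  47.3246]
```

Emit:
jog_arm(deltas=[[0.0,0.0002,-0.001,-0.0118,0,-0.06,0],[0.0,0.0002,0,-0.0118,0,-0.06,0],[0.0,0.0002,0,-0.0118,0,-0.06,0],[0.0,0,0,0,0,0,0]])

```text
time_s: 11.45
tcp_pos: [0.5593, 0.0945, 0.2965]
tool_rot: [[0.046, 0.989, -0.142], [0.319, -0.149, -0.936], [-0.947, -0.002, -0.322]]
contact_force: [-7.4, 3.4, 4.0]
opening: 0.133
```

```bash
python3 - <<'E'
from h import *
print(arm.get_state()["qpos"])
E
```

```text
[ 32.8448  41.0008  82.7294 -49.0163 110.0346  48.3254]
```

Joints have room; continue to about 1.6.

Emit:
jog_arm(deltas=[[0.0,0.0002,-0.001,-0.0118,0,-0.06,0],[0.0,0.0002,0,-0.0118,0,-0.06,0],[0.0,0.0002,0,-0.0118,0,-0.06,0],[0.0,0.0002,0,-0.0118,0,-0.06,0],[0.0,0.0002,0,-0.0118,0,-0.06,0],[0.0,0.0002,0,-0.0118,0,-0.06,0],[0.0,0,0,0,0,0,0]])

```text
time_s: 12.15
tcp_pos: [0.5686, 0.1636, 0.3086]
tool_rot: [[-0.006, 0.989, -0.149], [-0.033, -0.149, -0.988], [-0.999, -0.001, 0.034]]
contact_force: [-9.2, 6.2, 5.0]
opening: 0.136
```

```bash
python3 - <<'E'
from h import *
print(arm.get_state()["qpos"])
E
```

```text
[ 37.6645  53.006   74.0272 -59.4537 126.6423  46.4838]
```

Emit:
jog_arm(deltas=[[0.0,0.0002,-0.001,-0.0118,0,-0.06,0],[0.0,0,0,0,0,0,0],[0.05,0,0,0,0,0,0],[0.05,0,0,0,0,0,0],[0.05,0,0,0,0,0,0],[0.05,0,0,0,0,0,0]])

```text
time_s: 12.75
tcp_pos: [0.5708, 0.1742, 0.3085]
tool_rot: [[-0.013, 0.989, -0.147], [-0.087, -0.148, -0.985], [-0.996, 0.0, 0.088]]
contact_force: [-0.6, 0.5, 0.2]
opening: 0.461
```

Emit:
jog_arm(deltas=[[0.05,0,0,-0.015,0,0,0],[0.05,0,0,-0.025,0,0,0],[0.05,0,0,-0.03,0,0,0],[0.05,-0.02,0,-0.01,0,0,0],[0.05,-0.04,0,0,0,0,0],[0.05,-0.04,0,0,0,0,0],[0.05,-0.04,0,0,0,0,0]])

```text
time_s: 13.45
tcp_pos: [0.5842, 0.2658, 0.4421]
tool_rot: [[-0.014, 0.989, -0.147], [-0.088, -0.147, -0.985], [-0.996, -0.0, 0.089]]
contact_force: [0.4, -0.0, -0.6]
opening: 0.57
```

```bash
python3 - <<'E'
from h import *
print(arm.get_state()["qpos"])
snap("side","s5.png",None,1.5)
snap("top","t5.png",None,1.5)
for c in ("side","top"):
  for l in ("socket","compartment","tab_spacer","cover_hinge","latch_wing"):
    print(c,l,[(np.round(d["centre"],4),round(d["p"],2)) for d in arm.tip_of(c,l)])
E
```

```text
[ 42.3652  51.9278  59.2179 -72.7421 138.8052  26.5666]
side socket [(array([0.571 , 0.1983, 0.3033]), 0.59), (array([0.5523, 0.0481, 0.0613]), 0.48)]
side compartment [(array([0.5538, 0.0436, 0.0479]), 0.62)]
side tab_spacer [(array([ 0.4464, -0.4158, -0.0009]), 0.65), (array([ 0.3004, -0.3235, -0.0006]), 0.62), (array([ 0.4308, -0.28  ,  0.0023]), 0.51)]
side cover_hinge [(array([0.5657, 0.158 , 0.1117]), 0.96), (array([ 0.5528,  0.045 , -0.0014]), 0.33)]
side latch_wing [(array([0.5715, 0.1965, 0.3008]), 0.62), (array([0.5529, 0.0436, 0.0465]), 0.27)]
top socket [(array([0.5524, 0.0443, 0.0621]), 0.56)]
top compartment [(array([0.5481, 0.0438, 0.0483]), 0.9)]
top tab_spacer [(array([ 0.4463, -0.4127, -0.0001]), 0.67), (array([ 0.3016, -0.3207,  0.0022]), 0.6), (array([ 0.428 , -0.2777,  0.0094]), 0.43)]
top cover_hinge [(array([0.5659, 0.1591, 0.1111]), 0.93)]
top latch_wing [(array([0.5721, 0.2061, 0.3033]), 0.48)]
```

View pics/s5.png

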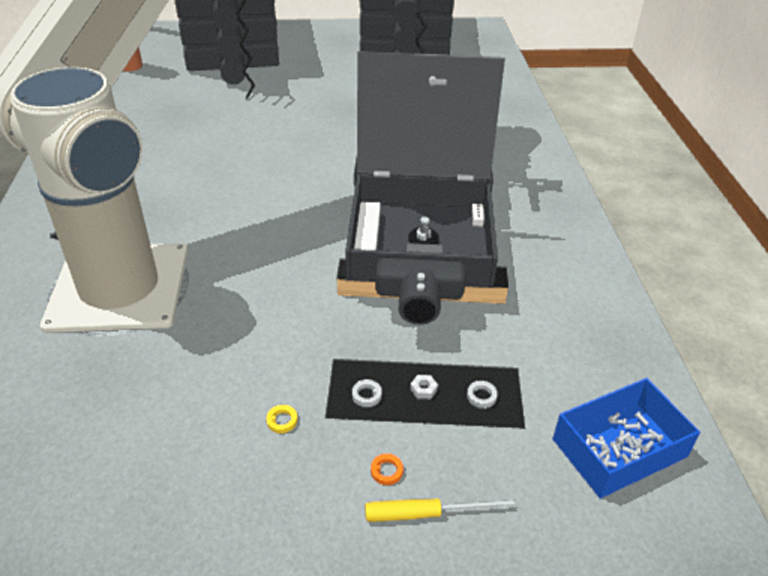

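View pics/t5.png

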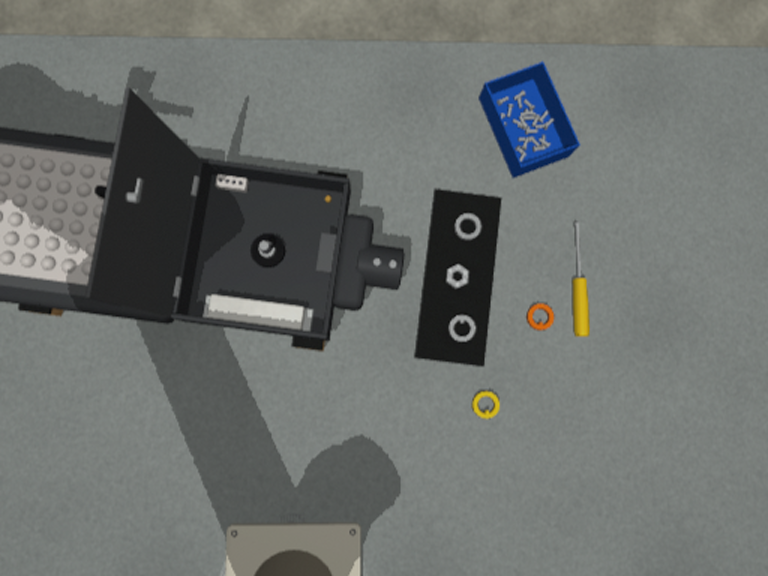

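```bash
python3 - <<'E'
from h import *
t=cv2.imread("pics/full_t5.png");s=cv2.imread("pics/full_s5.png")
# average several frames for noise
def up(f,b,k): return cv2.resize(f[b[1]:b[3],b[0]:b[2]],None,fx=k,fy=k,interpolation=cv2.INTER_CUBIC)
a=up(t,(160,148,196,184),10);b=up(s,(262,135,302,175),9)
c=up(t,(290,200,326,236),10);d=up(s,(225,245,265,275),9)
def put(*L):
    H=max(x.shape[0] for x in L); return np.hstack([cv2.copyMakeBorder(x,0,H-x.shape[0],0,10,0) for x in L])
cv2.imwrite("pics/z1.png",cv2.convertScaleAbs(put(a,b),alpha=1.5,beta=20)); cv2.imwrite("pics/z2.png",put(c,d))
E
```

```text
(no output)
```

View pics/z1.png

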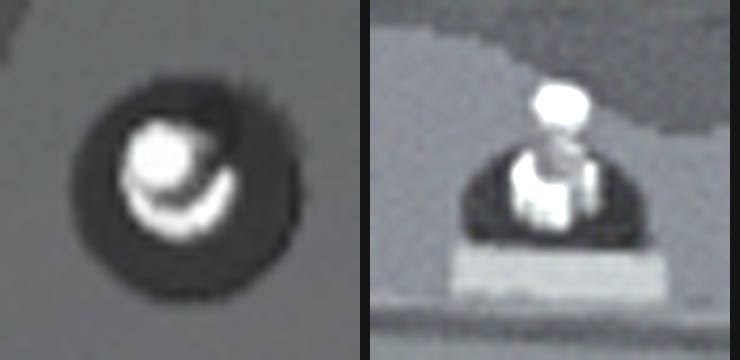

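View pics/z2.png

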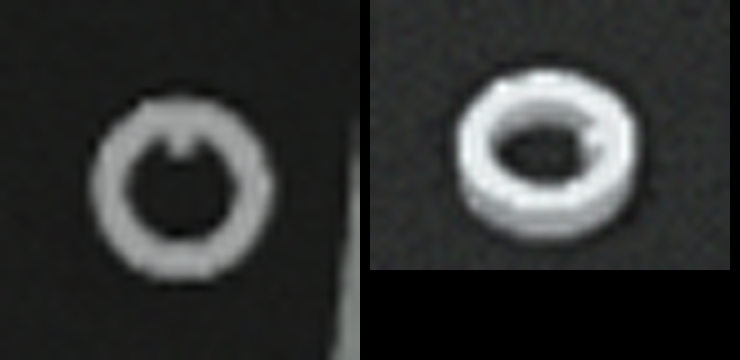

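```bash
python3 - <<'E'
from h import *
for c in ("top","side"):
    f=np.mean([arm.grab_frame(c)[:,:,::-1].astype(float) for _ in range(8)],0)
    np.save(f"pics/avg_{c}.npy",f)
t=np.load("pics/avg_top.npy");s=np.load("pics/avg_side.npy")
def up(f,b,k,g=0.6): 
    f=np.clip(f,0,255)/255; f=(f**g*255).astype(np.uint8); return cv2.resize(f[b[1]:b[3],b[0]:b[2]],None,fx=k,fy=k,interpolation=cv2.INTER_LANCZOS4)
cv2.imwrite("pics/z3.png",np.hstack([up(t,(166,154,190,178),16),up(s,(274,140,298,164),16)]))
E
```

```text
(no output)
```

View pics/z3.png

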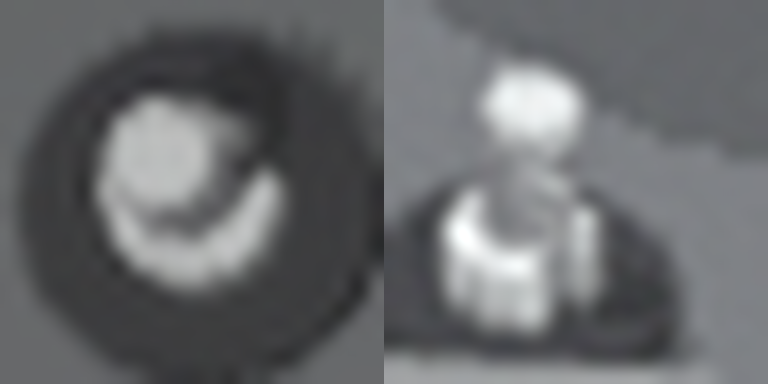

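```bash
cat > ov.py <<'E'
from h import *
import sys
def draw(c,b,k,xy,yaw,g=0.6):
    f=np.load(f"pics/avg_{c}.npy");f=np.clip(f,0,255)/255;f=(f**g*255).astype(np.uint8)
    I=cv2.resize(f[b[1]:b[3],b[0]:b[2]],None,fx=k,fy=k,interpolation=cv2.INTER_LANCZOS4)
    J=I.copy()
    def P(x,y,z):
        q=(proj(c,(xy[0]+x,xy[1]+y,z))-[b[0],b[1]]+.5)*k; return tuple(int(v) for v in q)
    def circ(r,z,col):
        pts=np.array([P(r*np.cos(a),r*np.sin(a),z) for a in np.linspace(0,2*np.pi,60)]);cv2.polylines(J,[pts],True,col,1)
    circ(.028,.06,(255,0,0));circ(.013,.06,(0,255,0));circ(.013,.07,(0,255,0));circ(.008,.098,(0,0,255))
    cy,sy=np.cos(yaw),np.sin(yaw)
    for w in (-.004,.004):
        L=[(.0095,.07),(.0124,.07),(.0124,.06)]
        pts=np.array([P(r*cy-w*sy,r*sy+w*cy,z) for r,z in L]);cv2.polylines(J,[pts],False,(0,255,255),1)
    return np.hstack([I,J])
if __name__=="__main__":
    v=[float(a) for a in sys.argv[1:6]]
    A=draw("top",(163,150,193,180),12,v[:2],np.radians(v[4]));B=draw("side",(271,139,301,169),12,v[2:4],np.radians(v[4]))
    cv2.imwrite("pics/"+sys.argv[6],cv2.resize(np.vstack([A,B])[:,:],None,fx=.83,fy=.83))
E
python3 ov.py .552 .044 .553 .044 -62 o1.png
```

```text
(no output)
```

View pics/o1.png

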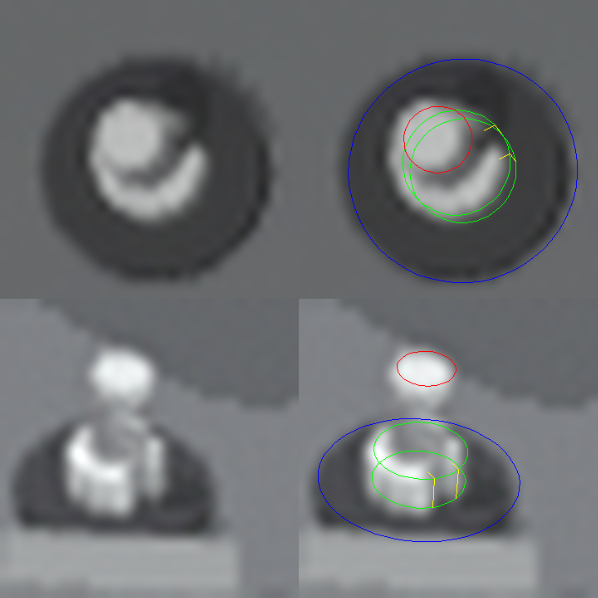

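```bash
python3 ov.py .5523 .0456 .5515 .043 -62 o2.png; python3 - <<'E'
from h import *
t=np.load("pics/avg_top.npy");s=np.load("pics/avg_side.npy")
def seg(c,f,b):
    g=f[b[1]:b[3],b[0]:b[2]].mean(2); k=8
    G=cv2.resize(g.astype(np.float32),None,fx=k,fy=k,interpolation=cv2.INTER_CUBIC)
    print(c,g.min(),g.max()); m=(G>0.5*(np.percentile(G,97)+np.median(G))).astype(np.uint8)
    cs,_=cv2.findContours(m,cv2.RETR_EXTERNAL,cv2.CHAIN_APPROX_NONE); q=max(cs,key=cv2.contourArea)
    e=cv2.fitEllipse(q); return np.array(e[0])/k+[b[0],b[1]]-.5+.5/k, np.array(e[1])/k
e=seg("top",t,(293,203,323,235)); print(e, at_z("top",e[0],.012))
e=seg("side",s,(230,250,262,275)); print(e, at_z("side",e[0],.010))
# tab
for uv in ((290+18.0-.5+.05,200+14.9-.5),): print("tab",at_z("top",uv,.015),at_z("top",(290+18.3-.5,200+18.7-.5),.015))
print("side tab",at_z("side",(225+(592-370)/9-.5,245+137/9-.5),.015),"side bore c",at_z("side",(225+(547-370)/9-.5,245+138/9-.5),.015))
E
```

```text
top 19.458333333333332 162.66666666666666
(array([307.6843, 218.3854]), array([17.6398, 17.8727])) [ 0.4286 -0.2784  0.012 ]
side 19.791666666666668 238.91666666666666
(array([244.1215, 261.3172]), array([17.7577, 19.6504])) [ 0.4277 -0.2808  0.01  ]
tab [ 0.4386 -0.2778  0.015 ] [ 0.4289 -0.2783  0.015 ]
side tab [ 0.4393 -0.281   0.015 ] side bore c [ 0.4278 -0.2806  0.015 ]
```

View pics/o2.png

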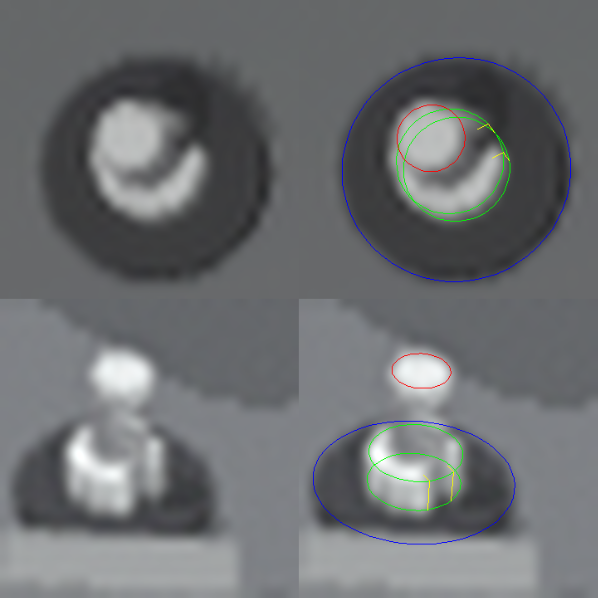

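Emit:
jog_arm(deltas=[[0.065,0,0,0,0,0.14,0],[0.065,0,0,0,0,0.14,0],[0.065,0,0,0,0,0.14,0],[0.065,0,0,0,0,0.14,0],[0.065,0,0,0,0,0.14,0],[0.065,0,0,0,0,0.14,0],[0.065,0,0,0,0,0.14,0],[0.065,0,0,0,0,0.14,0]])

```text
time_s: 15.65
tcp_pos: [0.5841, 0.2666, 0.4418]
tool_rot: [[0.127, 0.989, -0.074], [0.852, -0.147, -0.503], [-0.508, 0.001, -0.861]]
contact_force: [0.1, -0.7, -0.1]
opening: 0.742
```

```bash
python3 - <<'E'
from h import *
print(arm.get_state()["qpos"])
E
```

```text
[ 34.5702  27.8613  62.6786 -23.3091 109.7431  39.0517]
```

Emit:
jog_arm(deltas=[[0.065,0,0,0,0,0.134,0],[0.065,0,0,0,0,0.134,0],[0.065,0,0,0,0,0.134,0],[0.065,0,0,0,0,0.133,0],[0.065,-0.0433,-0.0057,0,0,0,0],[0.065,-0.0433,-0.0057,0,0,0,0],[0.065,-0.0433,-0.0057,0,0,0,0],[0.065,-0.0433,-0.0057,0,0,0,0]])

```text
time_s: 16.45
tcp_pos: [0.5351, 0.0963, 0.442]
tool_rot: [[0.147, 0.989, -0.0], [0.989, -0.147, -0.005], [-0.005, 0.001, -1.0]]
contact_force: [-0.4, -0.2, -0.1]
opening: 0.742
```

Emit:
jog_arm(deltas=[[0.065,-0.0433,-0.0057,0,0,0,0],[0.065,-0.0433,-0.0057,0,0,0,0],[0.065,-0.0433,-0.0057,0,0,0,0],[0.065,-0.0433,-0.0057,0,0,0,0],[0.065,-0.0433,-0.0057,0,0,0,0],[0.065,-0.0433,-0.0057,0,0,0,0],[0.065,-0.0433,-0.0057,0.02,0,0,0],[0.065,-0.0433,-0.0057,0.02,0,0,0]])

```text
time_s: 17.25
tcp_pos: [0.4392, -0.2399, 0.404]
tool_rot: [[0.147, 0.989, 0.001], [0.989, -0.147, -0.006], [-0.006, 0.002, -1.0]]
contact_force: [1.1, 0.7, -0.3]
opening: 0.739
```

Emit:
jog_arm(deltas=[[0.065,-0.0409,-0.005,0,0,0,0],[0.065,0,0,0.03,0,0,-0.149],[0.065,0,0,0.03,0,0,-0.149],[0.065,0,0,0.03,0,0,-0.149],[0.065,0,0,0.03,0,0,-0.149],[0.065,0,0,0.03,0,0,-0.149],[0.065,0,0,0.03,0,0,-0.149],[0.065,0,0,0.03,0,0,-0.149]])

```text
time_s: 18.05
tcp_pos: [0.4286, -0.2789, 0.1929]
tool_rot: [[-0.784, 0.621, -0.0], [0.621, 0.784, -0.005], [-0.003, -0.004, -1.0]]
contact_force: [0.1, 0.7, -0.7]
opening: 0.738
```

Emit:
jog_arm(deltas=[[0.065,0,0,0.03,0,0,-0.147],[0.065,0,0,0.03,0,0,0],[0.065,0,0,0.02,0,0,0],[0.065,0,0,0,0,0,0]])

```text
time_s: 18.45
tcp_pos: [0.4269, -0.2782, 0.1115]
tool_rot: [[-0.863, 0.504, -0.005], [0.504, 0.863, -0.002], [0.003, -0.004, -1.0]]
contact_force: [0.5, 0.2, -0.2]
opening: 0.742
```

```bash
python3 - <<'E'
from h import *
s=arm.get_state();print(s["qpos"],s["tcp_pos"],s["tool_rot"][:,1])
snap("side","s6.png",(205,190,365,310),4.5)
snap("top","t6.png",(250,120,350,250),4.5)
E
```

```text
[-34.2575  22.1179 111.3844  -0.3611  46.6591 -93.7157] [ 0.4269 -0.2782  0.1115] [ 0.5044  0.8634 -0.0044]
```

View pics/s6.png

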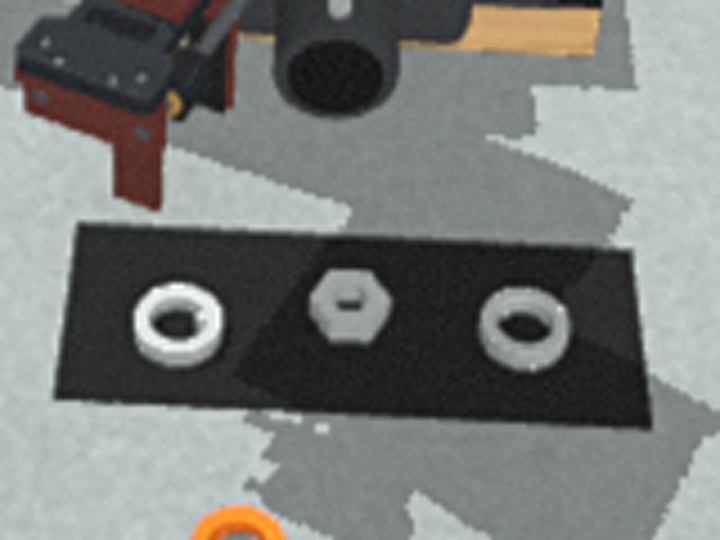

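View pics/t6.png

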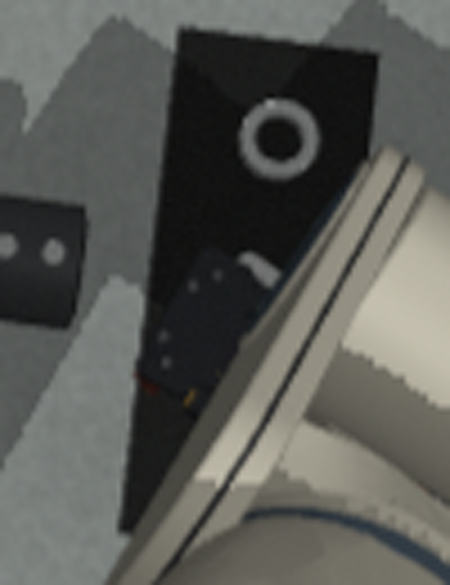

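```bash
python3 - <<'E'
from h import *
T=np.array([.4269,-.2782]);y=np.array([.5044,.8634])
for z in (.1115,.125,.135):
    print(z,[proj("side",[*(T-y*o),z]) for o in (.0325,.046)])
E
```

```text
0.1115 [array([236.8969, 239.8952]), array([233.9298, 244.1267])]
0.125 [array([236.8502, 235.5413]), array([233.8564, 239.7702])]
0.135 [array([236.815 , 232.2667]), array([233.8012, 236.4932])]
```

Emit:
jog_arm(deltas=[[0.065,-0.0018,-0.0006,0.03,0,0,0],[0.065,0,0,0.03,0,0,0],[0.065,0,0,0.015,0,0,0],[0.065,0,0,0.01,0,0,0],[0.065,0,0,0.005,0,0,0],[0.065,0,0,0.005,0,0,0],[0.065,0,0,0,0,0,0]])

```text
time_s: 19.25
tcp_pos: [0.4301, -0.2814, 0.0191]
tool_rot: [[-0.863, 0.504, -0.0], [0.504, 0.863, -0.005], [-0.003, -0.005, -1.0]]
contact_force: [-0.2, 0.6, 0.6]
opening: 0.738
```

Emit:
jog_arm(deltas=[[0.065,0.0025,0.0006,0.004,0,0,0],[0.065,0,0,0.004,0,0,0],[0.065,0,0,0.004,0,0,0],[0.065,0,0,0.004,0,0,0],[0.065,0,0,0,0,0,0]])

```text
time_s: 19.75
tcp_pos: [0.4276, -0.2793, 0.0021]
tool_rot: [[-0.863, 0.505, -0.002], [0.505, 0.863, -0.004], [-0.001, -0.005, -1.0]]
contact_force: [-0.5, 0.2, 0.1]
opening: 0.738
```

```bash
python3 - <<'E'
from h import *
s=arm.get_state();print(s["tcp_pos"],s["contact_force"])
snap("side","s7.png",(205,220,305,300),7)
E
```

```text
[ 0.4276 -0.2793  0.0021] [-0.5015  0.2433  0.0705]
```

View pics/s7.png

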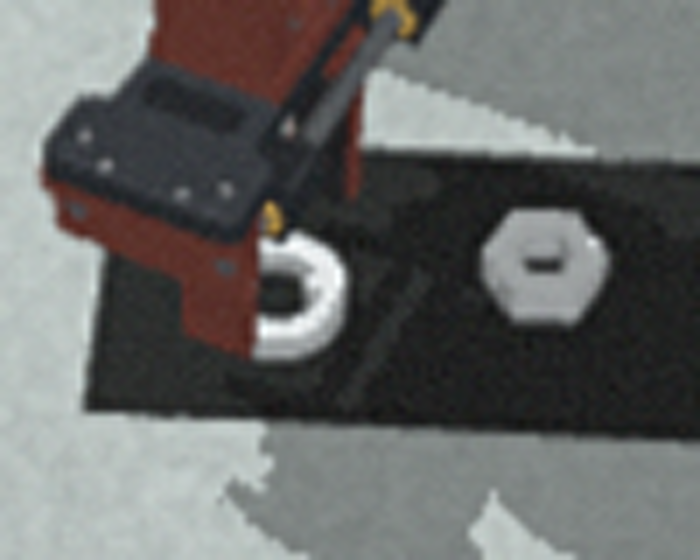

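Emit:
jog_arm(deltas=[[0.065,0,0,0.003,0,0,0],[0.065,0,0,0.003,0,0,0],[0.065,0,0,0.002,0,0,0],[0.065,0,0,0,0,0,0]])

```text
time_s: 20.2
tcp_pos: [0.4277, -0.2795, -0.0056]
tool_rot: [[-0.863, 0.505, -0.001], [0.505, 0.863, -0.005], [-0.001, -0.005, -1.0]]
contact_force: [0.1, -0.0, 0.4]
opening: 0.738
```

Emit:
jog_arm(deltas=[[0.065,0,0,0.002,0,0,0],[0.065,0,0,0.002,0,0,0],[0.065,0,0,0,0,0,0]])

```text
time_s: 20.5
tcp_pos: [0.4278, -0.2795, -0.0095]
tool_rot: [[-0.863, 0.504, -0.001], [0.504, 0.863, -0.005], [-0.002, -0.005, -1.0]]
contact_force: [0.8, 0.1, -0.8]
opening: 0.74
```

Emit:
jog_arm(deltas=[[0.065,0,0,0.002,0,0,0],[0.065,0,0,0,0,0,0]])

```text
time_s: 20.7
tcp_pos: [0.4278, -0.2795, -0.0115]
tool_rot: [[-0.863, 0.505, -0.001], [0.505, 0.863, -0.005], [-0.002, -0.005, -1.0]]
contact_force: [-0.4, 0.4, 0.1]
opening: 0.735
```

Emit:
jog_arm(deltas=[[0.065,0,0,0.002,0,0,0],[0.065,0,0,0,0,0,0]])

```text
time_s: 20.9
tcp_pos: [0.4279, -0.2795, -0.0135]
tool_rot: [[-0.863, 0.504, -0.001], [0.504, 0.863, -0.005], [-0.002, -0.005, -1.0]]
contact_force: [-0.6, 0.1, 0.3]
opening: 0.742
```

Close now.

Emit:
jog_arm(deltas=[[0.03,0,0,0,0,0,0],[0.03,0,0,0,0,0,0],[0.03,0,0,0,0,0,0],[0.03,0,0,0,0,0,0]])

```text
time_s: 21.3
tcp_pos: [0.4279, -0.2796, -0.0132]
tool_rot: [[-0.863, 0.505, -0.001], [0.505, 0.863, -0.005], [-0.002, -0.005, -1.0]]
contact_force: [0.4, 0.5, -0.4]
opening: 0.494
```

Emit:
jog_arm(deltas=[[0.03,0,0,0,0,0,0],[0.03,0,0,0,0,0,0]])

```text
time_s: 21.5
tcp_pos: [0.4279, -0.2796, -0.0133]
tool_rot: [[-0.863, 0.504, -0.001], [0.504, 0.863, -0.005], [-0.002, -0.005, -1.0]]
contact_force: [-0.4, 0.0, 0.1]
opening: 0.486
```

```bash
python3 - <<'E'
from h import *
snap("side","s8.png",(205,220,305,300),7)
E
```

```text
(no output)
```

View pics/s8.png

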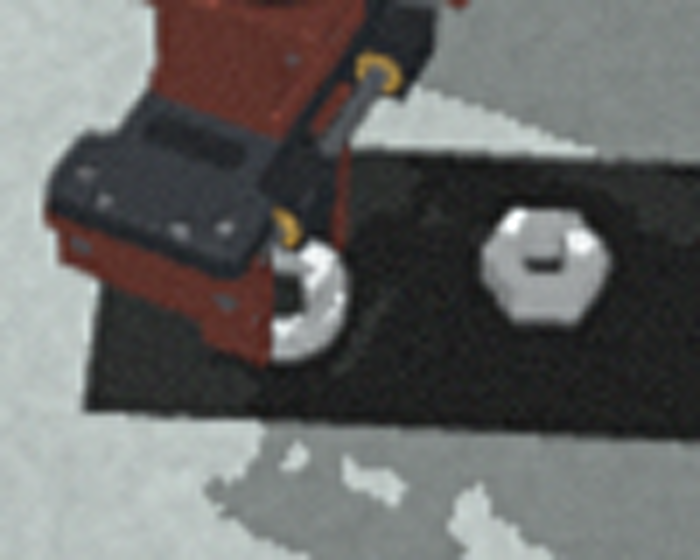

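Emit:
jog_arm(deltas=[[0.02,0,0,-0.01,0,0,0],[0.02,0,0,-0.03,0,0,0],[0.02,0,0,-0.04,0,0,0],[0.02,0,0,-0.04,0,0,0],[0.02,0,0,0,0,0,0]])

```text
time_s: 22.05
tcp_pos: [0.4309, -0.2809, 0.112]
tool_rot: [[-0.863, 0.505, 0.007], [0.504, 0.863, -0.01], [-0.011, -0.005, -1.0]]
contact_force: [0.1, 0.2, -1.3]
opening: 0.49
```

```bash
python3 - <<'E'
from h import *
snap("side","s9.png",(205,170,305,270),6)
snap("top","t9.png",(250,150,370,270),5)
E
```

```text
(no output)
```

View pics/s9.png

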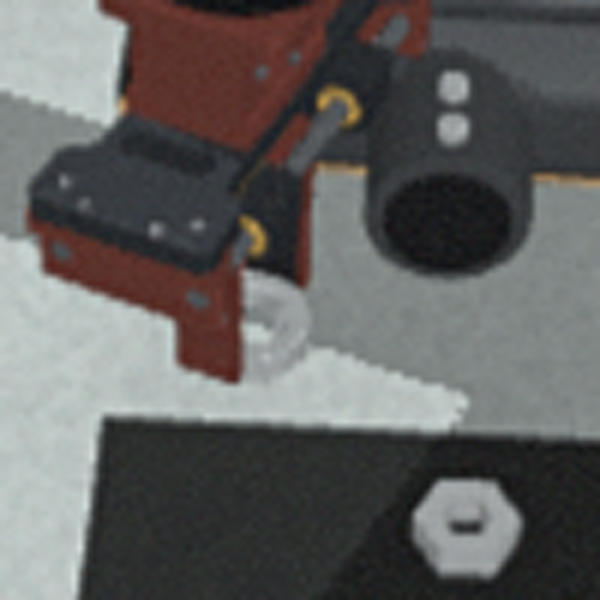

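View pics/t9.png

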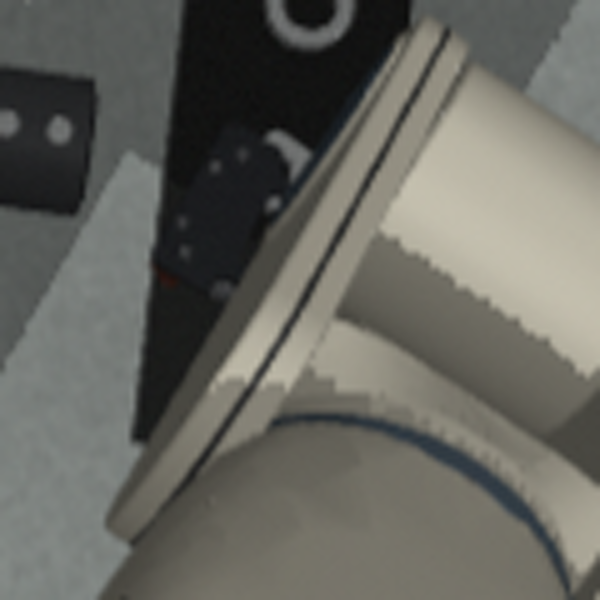

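```bash
python3 - <<'E'
from h import *
T=np.array([.4309,-.2809])
tx=np.array([-.863,.505]);ty=np.array([.504,.863])
f=cv2.imread("pics/full_s9.png");b=(205,170);k=6
outs=[]
for d in (0,-.004,-.008):
    I=cv2.resize(f[170:270,205:305],None,fx=k,fy=k,interpolation=cv2.INTER_CUBIC)[150:420,100:420]
    C=T+tx*d
    for z,col in ((.1285,(0,255,0)),(.1405,(0,0,255))):
        for r in (.023,.014):
            pts=np.array([(proj("side",[C[0]+r*np.cos(a),C[1]+r*np.sin(a),z])-b+.5)*k-[100,150] for a in np.linspace(0,6.28,60)]).astype(int)
            cv2.polylines(I,[pts],True,col,1)
    outs.append(I)
cv2.imwrite("pics/o3.png",cv2.resize(np.hstack(outs),None,fx=.83,fy=.83))
E
```

```text
(no output)
```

View pics/o3.png

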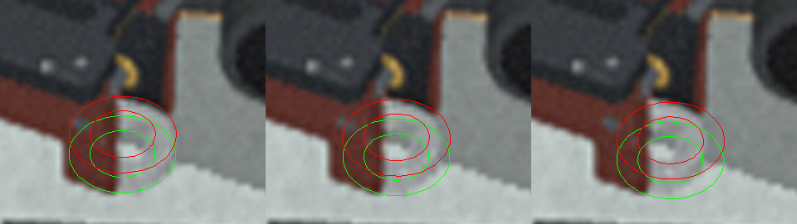

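Emit:
jog_arm(deltas=[[0.02,0,0,-0.04,0,0,0],[0.02,0.0067,0.0379,0,0,0,0],[0.02,0.0067,0.0379,0,0,0,0],[0.02,0.0067,0.0379,0,0,0,0],[0.02,0.0067,0.0379,0,0,0,0],[0.02,0.0067,0.0379,0,0,0,0],[0.02,0.0067,0.0379,0,0,0,0],[0.02,0.0067,0.0379,0,0,0,0]])

```text
time_s: 22.95
tcp_pos: [0.5204, -0.0244, 0.1436]
tool_rot: [[-0.863, 0.504, -0.004], [0.504, 0.863, -0.005], [0.001, -0.006, -1.0]]
contact_force: [0.1, -0.7, -0.8]
opening: 0.49
```

Emit:
jog_arm(deltas=[[0.02,0.0067,0.0379,0,0,0,0],[0.02,0.0067,0.0379,0,0,0,0.1],[0.02,0,0,0,0,0,0.14],[0.02,0,0,0,0,0,0.14],[0.02,0,0,0,0,0,0.14],[0.02,0,0,0,0,0,0.14],[0.02,0,0,0,0,0,0.14],[0.02,0,0,0,0,0,0.14]])

```text
time_s: 23.75
tcp_pos: [0.5466, 0.0461, 0.143]
tool_rot: [[-0.096, 0.995, -0.005], [0.995, 0.096, -0.005], [-0.005, -0.005, -1.0]]
contact_force: [0.1, -0.5, -0.7]
opening: 0.486
```

Emit:
jog_arm(deltas=[[0.02,0,0,0,0,0,0.14],[0.02,0,0,0,0,0,0.02],[0.02,0,0,0,0,0,0],[0.02,0,0,0,0,0,0]])

```text
time_s: 24.15
tcp_pos: [0.5476, 0.0461, 0.1443]
tool_rot: [[0.055, 0.998, -0.002], [0.998, -0.055, -0.005], [-0.005, -0.002, -1.0]]
contact_force: [-0.3, 1.5, -1.8]
opening: 0.492
```

Emit:
jog_arm(deltas=[[0.02,-0.0016,0.0041,0.01,0,0,0],[0.02,0,0,0.01,0,0,0],[0.02,0,0,0.01,0,0,0],[0.02,0,0,0,0,0,0],[0.02,0,0,0,0,0,0]])

```text
time_s: 24.65
tcp_pos: [0.5517, 0.0441, 0.1144]
tool_rot: [[0.058, 0.998, -0.002], [0.998, -0.058, -0.005], [-0.005, -0.002, -1.0]]
contact_force: [-0.0, -1.1, -1.0]
opening: 0.495
```

```bash
python3 - <<'E'
from h import *
s=arm.get_state();print(s["tcp_pos"],s["contact_force"],s["moment"])
snap("side","s10.png",(225,80,345,180),6)
snap("top","t10.png",(120,110,240,210),5)
E
```

```text
[0.5517 0.0441 0.1144] [-0.0378 -1.1025 -1.0241] [-0.0368 -0.1231 -0.0197]
```

View pics/s10.png

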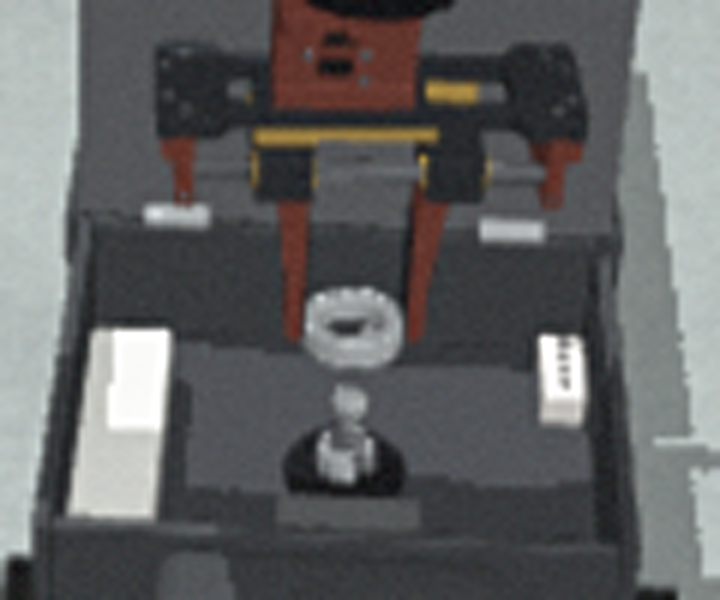

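View pics/t10.png

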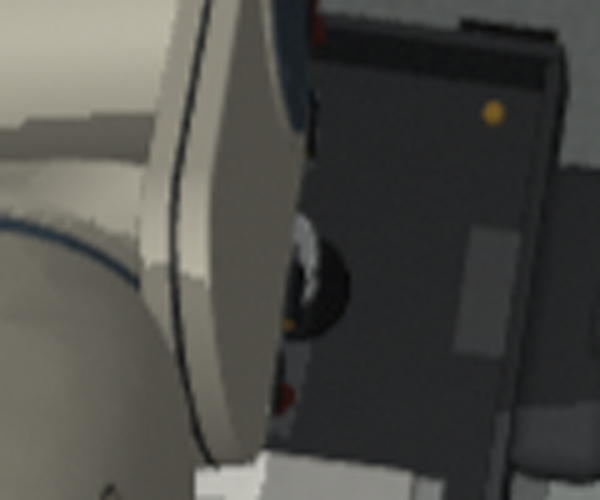

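```bash
cat > ov2.py <<'E'
from h import *
import sys
def ov(img,C,zb,yaw,box,k,out,tilt=(0,0)):
    f=cv2.imread(img);I=cv2.resize(f[box[1]:box[3],box[0]:box[2]],None,fx=k,fy=k,interpolation=cv2.INTER_CUBIC);J=I.copy()
    def P(x,y,z): return tuple(int(v) for v in (proj("side",[C[0]+x,C[1]+y,zb+z+tilt[0]*x+tilt[1]*y])-box[:2]+.5)*k)
    for z,col in ((0,(0,255,0)),(.012,(0,0,255))):
        for r in (.023,.014):
            cv2.polylines(J,[np.array([P(r*np.cos(a),r*np.sin(a),z) for a in np.linspace(0,6.28,60)])],True,col,1)
    c,s=np.cos(yaw),np.sin(yaw)
    cv2.polylines(J,[np.array([P(r*c-w*s,r*s+w*c,.012) for r,w in ((.0135,-.003),(.009,-.003),(.009,.003),(.0135,.003))])],False,(0,255,255),1)
    cv2.imwrite(out,np.hstack([I,J]))
E
python3 - <<'E'
from ov2 import *
ov("pics/full_s10.png",(.5517,.0441),.1144+.0163,np.radians(-62),(268,118,302,148),11,"pics/o4.png")
E
```

```text
(no output)
```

View pics/o4.png

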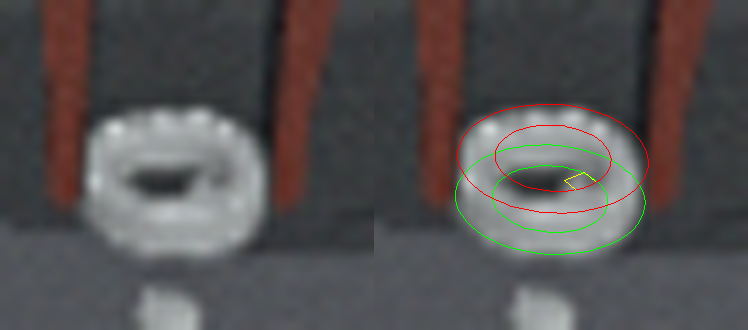

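Emit:
jog_arm(deltas=[[0.02,0,0,0.015,0,0,0],[0.02,0,0,0.008,0,0,0],[0.02,0,0,0.008,0,0,0],[0.02,0,0,0,0,0,0]])

```text
time_s: 25.15
tcp_pos: [0.5513, 0.044, 0.0831]
tool_rot: [[0.058, 0.998, -0.003], [0.998, -0.058, -0.005], [-0.005, -0.002, -1.0]]
contact_force: [0.6, 0.6, -0.7]
opening: 0.493
```

Emit:
jog_arm(deltas=[[0.02,0,0,0.008,0,0,0],[0.02,0,0,0.008,0,0,0],[0.02,0,0,0.006,0,0,0],[0.02,0,0,0,0,0,0]])

```text
time_s: 25.55
tcp_pos: [0.5513, 0.0438, 0.061]
tool_rot: [[0.058, 0.998, -0.003], [0.998, -0.058, -0.005], [-0.005, -0.002, -1.0]]
contact_force: [-0.6, -0.4, 0.2]
opening: 0.492
```

Emit:
jog_arm(deltas=[[0.02,0,0,0.004,0,0,0],[0.02,0,0,0.003,0,0,0],[0.02,0,0,0.002,0,0,0],[0.02,0,0,0,0,0,0]])

```text
time_s: 25.95
tcp_pos: [0.5521, 0.0437, 0.0533]
tool_rot: [[0.058, 0.998, -0.001], [0.998, -0.058, -0.005], [-0.005, -0.0, -1.0]]
contact_force: [-1.2, -0.8, 3.1]
opening: 0.487
```

```bash
python3 - <<'E'
from ov2 import *
s=arm.get_state();print(s["tcp_pos"],s["contact_force"],s["moment"])
snap("side","s11.png")
ov("pics/full_s11.png",s["tcp_pos"][:2],s["tcp_pos"][2]+.0163,np.radians(-62),(266,135,300,165),11,"pics/o5.png")
E
```

```text
[0.5521 0.0437 0.0533] [-1.2352 -0.7656  3.0523] [-0.1549  0.1974  0.0285]
```

View pics/o5.png

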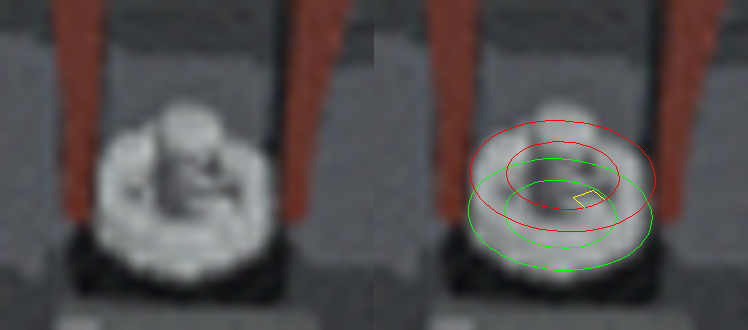

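Emit:
jog_arm(deltas=[[0.02,0,0.0005,0.0005,0,0,0],[0.02,0,0,0,0,0,-0.04],[0.02,0,0,0,0,0,-0.04],[0.02,0,0,0,0,0,0]])

```text
time_s: 26.4
tcp_pos: [0.553, 0.0439, 0.0528]
tool_rot: [[-0.022, 1.0, 0.0], [1.0, 0.022, -0.005], [-0.005, 0.0, -1.0]]
contact_force: [-0.4, -0.3, 2.1]
opening: 0.493
```

Emit:
jog_arm(deltas=[[0.02,0,0,0.001,0,0,0],[0.02,0,0,0,0,0,-0.03],[0.02,0,0,0,0,0,-0.03],[0.02,0,0,0,0,0,0]])

```text
time_s: 26.8
tcp_pos: [0.5529, 0.0443, 0.0515]
tool_rot: [[-0.083, 0.997, 0.0], [0.997, 0.083, -0.004], [-0.004, -0.0, -1.0]]
contact_force: [1.6, 4.0, 0.3]
opening: 0.494
```

Emit:
jog_arm(deltas=[[0.02,0.0005,0,0.001,0,0,0],[0.02,0,0,0.001,0,0,0],[0.02,0,0,0,0,0,0]])

```text
time_s: 27.1
tcp_pos: [0.5526, 0.0445, 0.0495]
tool_rot: [[-0.082, 0.997, -0.0], [0.997, 0.082, -0.005], [-0.005, -0.001, -1.0]]
contact_force: [2.1, 4.1, 1.6]
opening: 0.49
```

Emit:
jog_arm(deltas=[[0.02,0.0005,0.0003,0.002,0,0,0],[0.02,0,0,0.002,0,0,0],[0.02,0,0,0,0,0,0]])

```text
time_s: 27.4
tcp_pos: [0.5527, 0.0449, 0.0453]
tool_rot: [[-0.082, 0.997, -0.001], [0.997, 0.082, -0.005], [-0.005, -0.001, -1.0]]
contact_force: [1.1, 4.0, 1.7]
opening: 0.494
```

```bash
python3 - <<'E'
from ov2 import *
s=arm.get_state();print(s["tcp_pos"],s["contact_force"],s["moment"])
snap("side","s12.png")
ov("pics/full_s12.png",s["tcp_pos"][:2],s["tcp_pos"][2]+.0163,np.radians(-54),(266,135,300,165),11,"pics/o6.png")
E
```

```text
[0.5527 0.0449 0.0453] [1.1441 3.9518 1.6829] [ 0.8089 -0.3514 -0.0006]
```

View pics/o6.png

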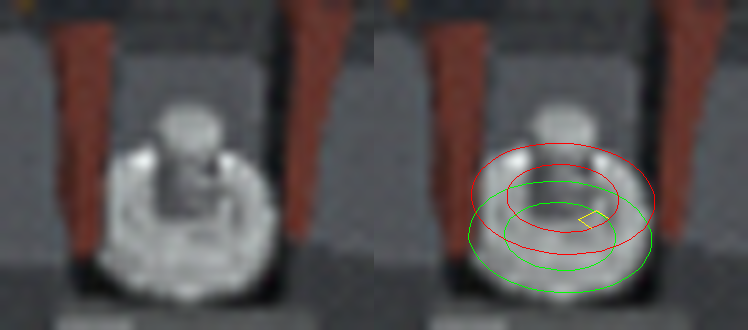

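Emit:
jog_arm(deltas=[[0.02,0.0003,0,0.001,0,0,0],[0.02,0,0,0.001,0,0,0],[0.02,0,0,0,0,0,0]])

```text
time_s: 27.75
tcp_pos: [0.5527, 0.0452, 0.0437]
tool_rot: [[-0.082, 0.997, -0.001], [0.997, 0.082, -0.005], [-0.005, -0.001, -1.0]]
contact_force: [0.1, 5.5, 4.0]
opening: 0.489
```

Emit:
jog_arm(deltas=[[0.02,0.0003,0,0.001,0,0,0],[0.02,0,0,0.0005,0,0,0],[0.02,0,0,0,0,0,0]])

```text
time_s: 28.05
tcp_pos: [0.5528, 0.0453, 0.0435]
tool_rot: [[-0.082, 0.997, -0.0], [0.997, 0.082, -0.005], [-0.005, -0.001, -1.0]]
contact_force: [-3.5, 3.6, 19.0]
opening: 0.492
```

Emit:
jog_arm(deltas=[[0.02,0,0,-0.0012,0,0,0],[0.065,0,0,0,0,0,0],[0.065,0,0,0,0,0,0],[0.065,0,0,0,0,0,0],[0.065,0,0,0,0,0,0],[0.065,0,0,0,0,0,0]])

```text
time_s: 28.65
tcp_pos: [0.5524, 0.0452, 0.0429]
tool_rot: [[-0.082, 0.997, -0.001], [0.997, 0.082, -0.005], [-0.005, -0.002, -1.0]]
contact_force: [0.2, 0.8, 0.6]
opening: 0.737
```

Emit:
jog_arm(deltas=[[0.065,0,0,-0.01,0,0,0],[0.065,0,0,-0.03,0,0,0],[0.065,0,0,-0.04,0,0,0],[0.065,0,0,-0.04,0,0,0],[0.065,0,0,-0.04,0,0,0],[0.065,-0.02,0,-0.02,0,0,0],[0.065,-0.04,0,0,0,0,0],[0.065,-0.04,0,0,0,0,0]])

```text
time_s: 29.45
tcp_pos: [0.5616, -0.054, 0.2259]
tool_rot: [[-0.084, 0.996, 0.002], [0.996, 0.084, -0.005], [-0.006, 0.002, -1.0]]
contact_force: [0.5, -0.3, -0.1]
opening: 0.739
```

Emit:
jog_arm(deltas=[[0.065,-0.04,-0.02,0,0,0,0],[0.065,-0.04,-0.02,0,0,0,0],[0.065,-0.04,-0.02,0,0,0,0],[0.065,-0.04,-0.02,0,0,0,0],[0.065,-0.04,-0.02,0,0,0,0],[0.065,0,0,0,0,0,0]])

```text
time_s: 30.05
tcp_pos: [0.4759, -0.2649, 0.2256]
tool_rot: [[-0.077, 0.997, -0.0], [0.997, 0.077, -0.006], [-0.006, -0.001, -1.0]]
contact_force: [0.6, 0.1, -0.2]
opening: 0.74
```

```bash
python3 - <<'E'
from h import *
s=arm.get_state();print(s["time_s"],s["tcp_pos"],s["contact_force"])
snap("side","s13.png",(205,40,355,290),2.4)
snap("top","t13.png",None,1.5)
for c in ("side","top"):
  for l in ("socket","tab_spacer","plain_spacer","nut","screwdriver","latch_wing"):
    print(c,l,[(np.round(d["centre"],4),round(d["p"],2)) for d in arm.tip_of(c,l)])
    
t=np.stack([arm.grab_frame("side")[:,:,::-1].astype(float) for _ in range(4)]).mean(0)
np.save("pics/avg_side2.npy",t)
t2=np.stack([arm.grab_frame("top")[:,:,::-1].astype(float) for _ in range(4)]).mean(0)
def up(f,b,k): return cv2.resize(((np.clip(f[b[1]:b[3],b[0]:b[2]],0,255)/255)**.7*255).astype(np.uint8),None,fx=k,fy=k,interpolation=cv2.INTER_LANCZOS4)
cv2.imwrite("pics/z13.png",np.hstack([up(t,(266,135,300,169),11),up(t2,(160,148,194,182),11)]))
E
```

```text
30.05 [ 0.4759 -0.2649  0.2256] [ 0.6362  0.0967 -0.1745]
side socket [(array([0.554 , 0.0465, 0.0571]), 0.42)]
side tab_spacer [(array([ 0.297 , -0.3199, -0.0012]), 0.81), (array([ 0.4483, -0.4186, -0.0005]), 0.63), (array([0.553 , 0.0406, 0.0586]), 0.46)]
side plain_spacer [(array([ 0.6042, -0.2903,  0.0011]), 0.46), (array([0.5495, 0.0455, 0.0606]), 0.22)]
side nut [(array([ 0.5196, -0.2729,  0.0025]), 0.63)]
side screwdriver [(array([ 0.5168, -0.4877,  0.0003]), 0.55)]
side latch_wing []
top socket [(array([0.553 , 0.0465, 0.063 ]), 0.78)]
top tab_spacer [(array([0.5509, 0.0464, 0.06  ]), 0.63), (array([ 0.4454, -0.4148, -0.0017]), 0.48)]
top plain_spacer []
top nut [(array([ 0.5178, -0.2696,  0.005 ]), 0.53)]
top screwdriver []
top latch_wing [(array([0.5718, 0.2047, 0.3049]), 0.45)]
```

View pics/s13.png

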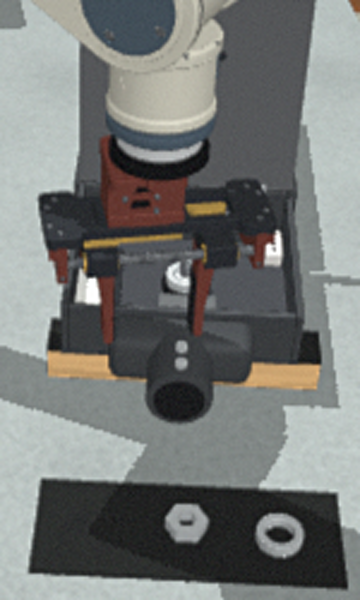

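View pics/z13.png

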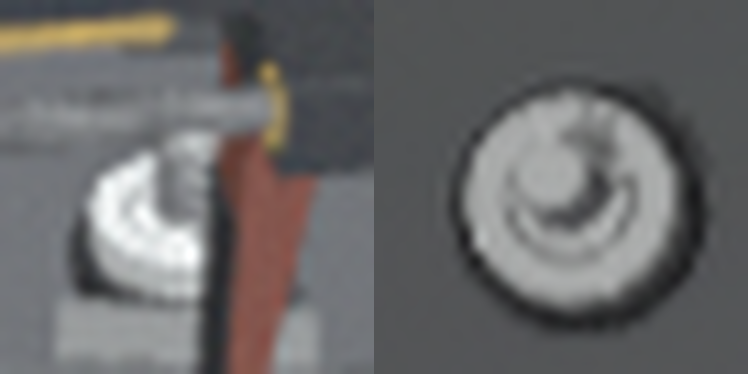

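View pics/t13.png

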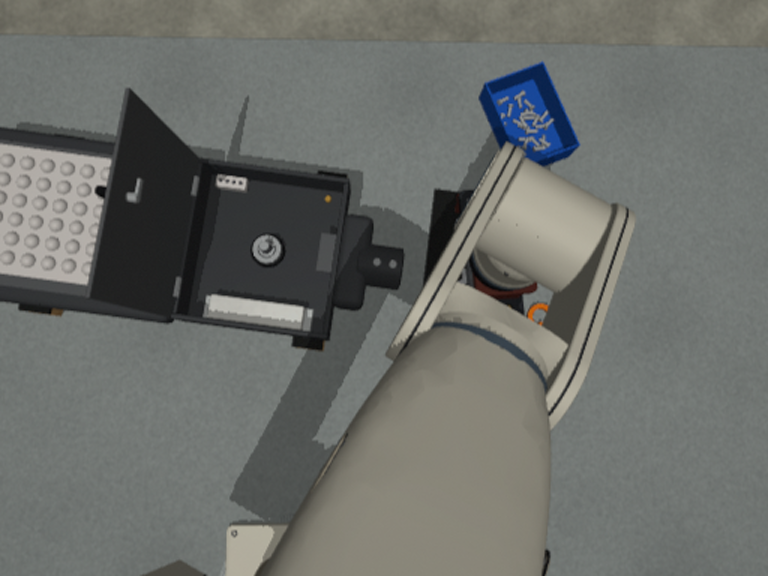

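Emit:
jog_arm(deltas=[[0.065,0,-0.02,-0.04,0,0,0],[0.065,-0.02,-0.03,-0.02,0,0,0],[0.065,-0.03,-0.03,0,0,0,0],[0.065,-0.03,-0.03,0,0,0,0],[0.065,-0.03,-0.03,0,0,0,0],[0.065,-0.03,-0.03,0,0,0,0],[0.065,-0.03,-0.03,0,0,0,0],[0.065,0,0,0,0,0,0]])

```text
time_s: 31.95
tcp_pos: [0.2896, -0.4495, 0.2859]
tool_rot: [[-0.077, 0.997, -0.001], [0.997, 0.077, -0.006], [-0.006, -0.002, -1.0]]
contact_force: [0.6, -0.4, -0.4]
opening: 0.741
```

```bash
python3 - <<'E'
from ov2 import *
s=arm.get_state();print(s["time_s"],s["tcp_pos"],s["contact_force"])
snap("side","s14.png",None,1.5)
for zb,o in ((.06,"o7.png"),(.07,"o8.png")):
    ov("pics/full_s14.png",(.552,.0438),zb,np.radians(-57),(266,135,300,169),11,"pics/"+o)
E
```

```text
31.95 [ 0.2896 -0.4495  0.2859] [ 0.6035 -0.3976 -0.412 ]
```

View pics/o7.png

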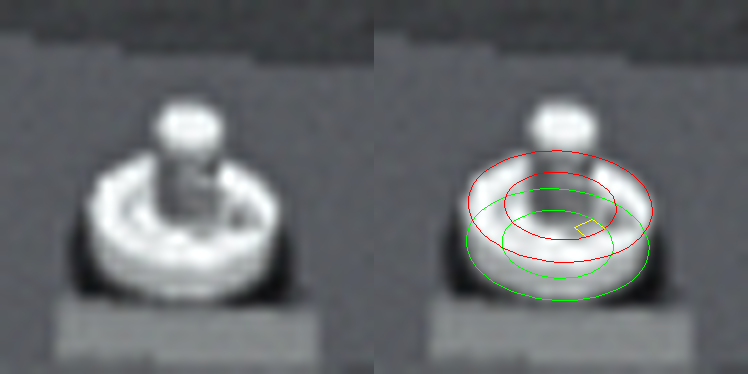

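View pics/s14.png

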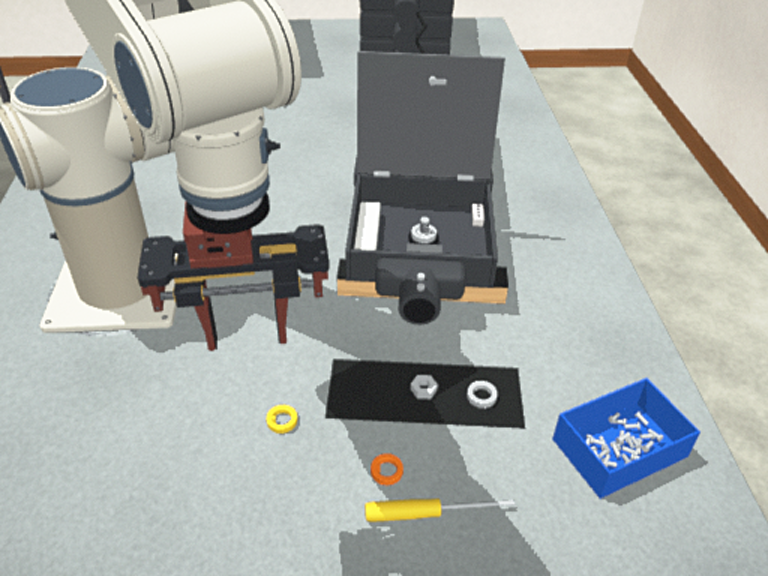

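```bash
python3 - <<'E'
from rig import arm
print(arm.close_job())
E
```

```text
the job is handed in; nothing more can be done
None
```

The tab spacer is on its seat, the cover stands open and I handed the job in at about 32 s; no verdict is reported.

- **Latch and cover:** I turned the latch to about 1.5 rad, then swung the cover up by its wing to about 1.65 rad and let go. The last side and top pictures show it still open.
- **Spacer:** I took the tab spacer from the left place on the mat, lowered it over the stem and turned it a few degrees until it dropped. It stopped at the calculated seat height under 19 N, and I released it there.
- **Last checks:** With the arm clear, the side overlay of the spacer fits an underside 60 mm above the bench, level. The top view shows it concentric with the stem.
- **Other parts:** The side detections of the nut, the plain spacer and the screwdriver are within about 3 mm of their starting positions.

**What disagreed:**
- The real fingertips sit roughly 15 mm short of the reported TCP. My first close on the latch wing therefore missed it, and I lowered further by contact and camera checks.
- The opening read 43 mm on the 46 mm ring, but the ring was held level and centred.
- The drop came at a tab angle of about -54°, against -62° estimated from the pictures. The spacer's tab angle was itself only known to a few degrees.

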